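# Change over the samples on the cocoa bean dryer

## Robot

A 6-joint arm with a two-finger parallel gripper is mounted at the origin on the work surface. World frame = base frame: x ahead of the robot, y to its left, z up, the work surface at z = 0. Lengths are in m, angles in rad, forces in N, time in s.
With the tool pointing down it reaches from about 0.275 to 0.725 m from the base axis. Payload 15.9 kg.
Tool frame: the origin (TCP) lies on the centre line of the jaws, within the pads' length; the fingertips stand 22 mm ahead of it and the grasp point (between the pads) lies 3 mm ahead of it; z points along the fingers, y is the direction in which the jaws open and shut (so a half turn about z gives the same grasp; the last joint's range is limited). The gripper opens to 85 mm and grips with 20 to 120 N. Pads are 22 mm wide; open, the fingers measure 114 mm over their backs; the gripper's body (76 mm by 85 mm) begins 54 mm behind the grasp point. The pads swing forward as they close: fully open they stand 13 mm farther back than shut.
Start: joints at [-1.15, 0.213, -0.034, 1.323, 0, 1.571], TCP at [0.204, -0.456, 0.253] pointing down, gripper open.
Joint ranges: [-2.98, 2.98], [-0.74, 1.72], [-1.14, 1.35], [-2.1, 2.04], [-1.57, 1.44], [-3.14, 3.14]. Speed limits (rad/s): [1.89, 1.89, 2.39, 2.57, 3.14, 3.14].

## Interface

Orientations are given as a unit quaternion [w, x, y, z].
In Python, from cell import robot, eyes gives the robot as it stands.
- The arm moves only by the shell command python3 -m pendant 'ROWS' [OPENING] [FORCE]. ROWS is JSON, a list of rows, each a list of 6 numbers: the shift along the tool's x, y, z in cm, then the turn, a rotation vector about the tool's x, y, z in degrees. In form: [[tx, ty, tz, ax, ay, az], ...]. A call has 1 to 12 rows; each row shifts and turns the pose as measured when the row begins, along the tool's axes as they then stand; what a row does not reach is not made up. A row lasts 1/10 s, in which the tool goes at most 50 mm and 8.59 degrees, less where a joint would pass 70% of its speed; a pose out of reach is approached as far as the arm can. A call is refused whole if a number of a shift passes 5 or a number of a turn 8.59, either way. A call with a gripper value outside its range is refused whole. OPENING is the opening, from 0 (shut) to 1 (fully open), set as the call begins (- or left out, the last holds). The fingers move at their own pace and stop on an object; FORCE is the grip in N (left out, the last holds). Time passes only in rows, so rows that do not move let the fingers close. It gives the time, the measured TCP pose, the force and the opening at its end, in the units of the state.
- robot.sense(): the state, without advancing time (a new reading comes with each control period).
- eyes.get_image(name): name is "scene" or "top"; returns (picture, depth): 400x640x3 uint8, blue, green, red; 400x640 float32, m along the optical axis (not along the pixel's ray), 0 where there is no reading.
- eyes.camera_model(name): a dict with "fx", "fy", "cx", "cy" (pixels), "k1" (the pictures are not rectified: a ray, as slopes to the right and down, at radius r is drawn at 1 + k1 r^2 times it, then the intrinsics apply), "cam_to_world" (4x4, takes a point from camera to world coordinates). Camera axes: x right, y down, z forward; pixel columns grow to the right and rows downward; lengths in m; the calibration is good to about 2 mm. A picture is of the moment at which its call begins. camera_model takes no time and is no camera call.
- robot.sign_off(): hands the job in, once; it reports no verdict.
The state is a dict: "time": time; "joint_positions": joint angles; "qvel": joint speeds; "joint_efforts": joint torques, N m; "ee_pos": TCP position; "tcp_rot": TCP orientation; "contact_force": force on the tool from outside, world axes, zero at the start; "wrist_torque": the same for the moment, N m; "opening": opening from 0.0 (shut) to 1.0 (fully open).
Only numpy, scipy, OpenCV 4.12 (cv2) and the standard library are available. Lean on these libraries where they do the work, as an engineer would, in place of code of your own. Each camera call takes 0.05 s, during which the arm holds its last target.

## Task

Change over the bench dryer: first shut the air damper with its lever, then stand all the dried samples (orange-banded cups) from the dryer on the steel tray and set every fresh sample (blue-banded cups) out of the blue crate on the dryer, each centred on a collar of its own. Only when all the cups are in their places, open the damper to half, 45 degrees. Keep the cups upright so that no beans spill, and leave the other things on the bench where they are.

Things in the scene. Friction and masses are not known exactly. Their poses are not given: they have to be found in the camera images.
- dryer: Fixed bench dryer: white box 240 x 240 mm, flat top 112 mm above the bench, carrying four steel collars; an 80 mm aluminium duct (axis 62 mm up) leaves its +y side and runs to a blue blower (206 mm tall, from 358 mm out in +y). Origin: centre of the box's underside, at bench level; z up; front (thermometer dial) towards its own -x, duct along its own +y.
- damper_lever (a joint): Angle of the damper's hand lever, rad, about an upright axis on the duct. 0: shut, at its stop, lever across the duct, pointing along the dryer's -x (red dot of the round index plate). pi/4: half open (green dot). pi/2: fully open, pointing along the dryer's +y, away from the box (white dot). Grows clockwise seen from above. Friction 0.15 N m: it stays where left.
- damper_hinge (a point): Point on the lever's upright axis at the height of the lever's middle (145 mm above the bench, 43 mm above the duct).
- damper_grip (a point): Middle of the red hand grip of the lever, 75 mm out from the axis. The grip is a level round bar, 20 mm thick and 50 mm long, along the lever; 27 mm free below it to the height of the index plate's top, which reaches 45 mm out from the axis.
- crate: Blue open plastic crate, 245 x 245 x 55 mm outside, walls and floor 5 mm, not fixed (0.9 kg); the fresh sample cups stand in it. Origin: centre of its underside, axes along its sides.
- tray: Flat steel tray, 100 (x) x 300 (y) mm, floor 3 mm, lip 10 mm high over the bench, not fixed (0.7 kg), empty at the start: for dried samples. Origin: centre of its underside; long side along y.
- collar1 (a point): Centre of the top face of one of the four collars: an upright steel stub 48 mm across, 22 mm high above the box's top, with a mesh-covered air hole 34 mm wide; its top is 134 mm above the bench. Neighbours are 115 mm apart.
- collar2 (a point): Centre of the top face of one of the four collars: an upright steel stub 48 mm across, 22 mm high above the box's top, with a mesh-covered air hole 34 mm wide; its top is 134 mm above the bench. Neighbours are 115 mm apart.
- collar3 (a point): Centre of the top face of one of the four collars: an upright steel stub 48 mm across, 22 mm high above the box's top, with a mesh-covered air hole 34 mm wide; its top is 134 mm above the bench. Neighbours are 115 mm apart.
- collar4 (a point): Centre of the top face of one of the four collars: an upright steel stub 48 mm across, 22 mm high above the box's top, with a mesh-covered air hole 34 mm wide; its top is 134 mm above the bench. Neighbours are 115 mm apart.
- fresh1: Fresh sample: round aluminium cup with a blue band, 54 mm across, 45 mm tall, straight-sided, 80 to 170 g, heaped with reddish cocoa beans (fixed in it). Stands in the crate at the start; two to four of the four are present (absent: None). Origin: centre of its underside; z along its axis.
- fresh2: Fresh sample: round aluminium cup with a blue band, 54 mm across, 45 mm tall, straight-sided, 80 to 170 g, heaped with reddish cocoa beans (fixed in it). Stands in the crate at the start; two to four of the four are present (absent: None). Origin: centre of its underside; z along its axis.
- fresh3: Fresh sample: round aluminium cup with a blue band, 54 mm across, 45 mm tall, straight-sided, 80 to 170 g, heaped with reddish cocoa beans (fixed in it). Stands in the crate at the start; two to four of the four are present (absent: None). Origin: centre of its underside; z along its axis.
- fresh4: Fresh sample: round aluminium cup with a blue band, 54 mm across, 45 mm tall, straight-sided, 80 to 170 g, heaped with reddish cocoa beans (fixed in it). Stands in the crate at the start; two to four of the four are present (absent: None). Origin: centre of its underside; z along its axis.
- dried1: Dried sample: the same cup with an orange band and dark brown beans, 54 mm across, 45 mm tall, straight-sided, 80 to 170 g. Stands on a collar of the dryer at the start; two or three of the four are present (absent: None). Origin: centre of its underside; z along its axis.
- dried2: Dried sample: the same cup with an orange band and dark brown beans, 54 mm across, 45 mm tall, straight-sided, 80 to 170 g. Stands on a collar of the dryer at the start; two or three of the four are present (absent: None). Origin: centre of its underside; z along its axis.
- dried3: Dried sample: the same cup with an orange band and dark brown beans, 54 mm across, 45 mm tall, straight-sided, 80 to 170 g. Stands on a collar of the dryer at the start; two or three of the four are present (absent: None). Origin: centre of its underside; z along its axis.
- dried4: Dried sample: the same cup with an orange band and dark brown beans, 54 mm across, 45 mm tall, straight-sided, 80 to 170 g. Stands on a collar of the dryer at the start; two or three of the four are present (absent: None). Origin: centre of its underside; z along its axis.
- dish: Bystander: glass dish of beans, 80 mm across, 16 mm tall, on the bench; origin at the centre of its underside.
- wash_bottle: Bystander: white bottle with a blue cap, 60 mm across, 150 mm tall, on the left, in front of the blower; origin at the centre of its underside.
- scoop: Bystander: steel spoon with a wooden handle, 180 mm long, lying on the bench beyond the crate, beside the dryer; it lies along its own x, the handle to -x.
There are look-alikes about, which are no part of the job. What is shaped like the fresh3 but red is not meant.

How it is judged:
By the outcome, as a careful person would: the job done as asked, in the order asked, and still so for the second after the job is handed in, with the robot touching nothing.
Of fresh1, fresh2, fresh3, fresh4 only 2 to 4 are there at a start; the rules pass over those that are not, and their reading is None.
Of dried1, dried2, dried3, dried4 only 2 to 3 are there at a start; the rules pass over those that are not, and their reading is None.
At some moment in a run one of crate, tray may be knocked a few centimetres aside while the robot is not near it.
It also fails if it takes over 210 s, if anything falls off the work surface, if the arm or the gripper's body presses on something with over 40 N, if the wrist force passes 120 N, or if a joint passes its speed limit or range.

## Working session

There is one attempt and no reset: what is moved stays moved. The work goes in short steps, Python scripts to look and compute and a shell command to move; the robot and the scene stay as the last step left them, time stands still between calls to the robot, and variables do not carry over. Pictures are saved under pics/ and viewed, and the job is handed in when it is done.

```bash
mkdir -p pics; ls
python3 - <<'E'
from cell import robot, eyes
import cv2
for n in("scene","top"):
    im,d=eyes.get_image(n); cv2.imwrite(f"pics/{n}0.png",im)
    import numpy as np
    np.savez(f"{n}0.npz",im=im,d=d); print(eyes.camera_model(n))
print(robot.sense())
E
```

```text
pics
{'fx': 452.1746831030513, 'fy': 452.1746831030513, 'cx': 317.16148698230774, 'cy': 203.9702771079736, 'k1': -0.014234149073105816, 'cam_to_world': array([[-0.5032758 ,  0.73094176, -0.46090954,  1.10284947],
       [ 0.8641141 ,  0.422922  , -0.27284393,  0.37127885],
       [-0.00450424, -0.53559418, -0.84446349,  1.16423327],
       [ 0.        ,  0.        ,  0.        ,  1.        ]])}
{'fx': 473.65953487188676, 'fy': 473.65953487188676, 'cx': 315.56434537633345, 'cy': 197.89017521979892, 'k1': -0.08647041654646719, 'cam_to_world': array([[-0.00731779, -0.99725863,  0.07363198,  0.45483   ],
       [-0.99996644,  0.00756909,  0.00313445,  0.03048783],
       [-0.00368319, -0.07360657, -0.99728056,  1.33749321],
       [ 0.        ,  0.        ,  0.        ,  1.        ]])}
{'time': 0.1, 'joint_positions': array([-1.15002976e+00,  2.13336631e-01, -3.50077303e-02,  1.32350514e+00,
        1.63400682e-05,  1.57077281e+00]), 'qvel': array([-0.00135901, -0.00108009,  0.00204878,  0.00040117,  0.00024503,
       -0.00178316]), 'joint_efforts': array([-4.85285433e-03, -6.87246752e+01,  4.87809777e+01,  1.19829940e-02,
       -4.22877001e-04,  2.27812512e-05]), 'ee_pos': array([ 0.20411386, -0.45611645,  0.25284629]), 'tcp_rot': array([-5.16684862e-04,  9.77948354e-01,  2.08846212e-01, -1.01973959e-04]), 'contact_force': array([ 0.50731828, -0.69059953,  0.03357973]), 'wrist_torque': array([ 0.02256414,  0.02301889, -0.01965767]), 'opening': 1.0000594654020745}
```

View pics/scene0.png

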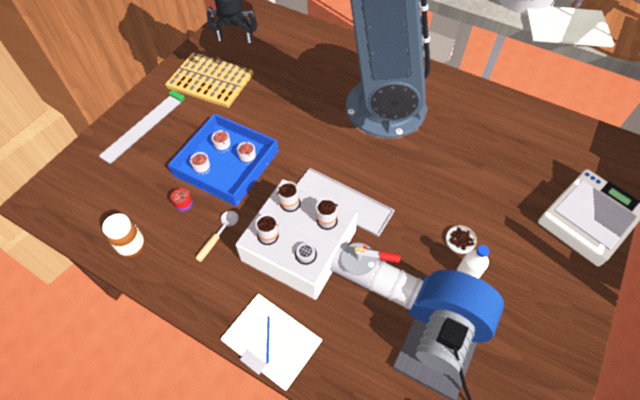

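View pics/top0.png

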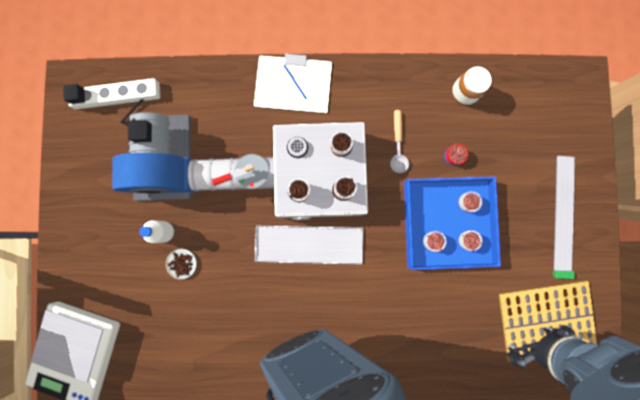

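The scene view shows the blue crate at (222,157) with three cups, the dryer at (300,235) with three brown-bean cups plus an empty collar at (305,253), and the lever's red grip at (385,257). In the top view the tray is at (309,245) and a red look-alike cup stands outside the crate at (457,154). I'll enlarge and measure.

```bash
cat > h.py <<'E'
import numpy as np, cv2
from cell import robot, eyes
def cm(n):
    m=eyes.camera_model(n); K=np.array([[m['fx'],0,m['cx']],[0,m['fy'],m['cy']],[0,0,1]]); return K,np.array([m['k1'],0,0,0,0.]),m['cam_to_world']
def ray(n,px):
    K,D,T=cm(n); u=cv2.undistortPoints(np.array(px,float).reshape(-1,1,2),K,D).reshape(-1,2)
    return T[:3,3],np.c_[u,np.ones(len(u))]@T[:3,:3].T
def plane(n,px,z):
    o,r=ray(n,px); return o+r*((z-o[2])/r[:,2])[:,None]
def proj(n,P):
    K,D,T=cm(n); Ti=np.linalg.inv(T); 
    return cv2.projectPoints(np.array(P,float).reshape(-1,3),cv2.Rodrigues(Ti[:3,:3])[0],Ti[:3,3],K,D)[0].reshape(-1,2)
def two(pa,pb):
    (o1,r1),(o2,r2)=ray("scene",[pa]),ray("top",[pb]); r1=r1[0];r2=r2[0]
    s=np.linalg.lstsq(np.c_[r1,-r2],o2-o1,rcond=None)[0]; a=o1+s[0]*r1;b=o2+s[1]*r2
    return (a+b)/2,np.linalg.norm(a-b)
def depthpts(n,d):
    # world xyz for each pixel
    h,w=d.shape; v,u=np.mgrid[:h,:w]; o,r=ray(n,np.c_[u.ravel(),v.ravel()])
    P=o+r*d.reshape(-1,1); P[d.ravel()==0]=np.nan; return P.reshape(h,w,3)
def crop(im,x0,y0,x1,y1,f,name): cv2.imwrite(name,cv2.resize(im[y0:y1,x0:x1],None,fx=f,fy=f,interpolation=cv2.INTER_CUBIC))
E
python3 - <<'E'
from h import *
s=np.load("scene0.npz");t=np.load("top0.npz")
crop(s['im'],160,100,420,300,3,"pics/s1.png"); crop(t['im'],180,110,510,280,2.4,"pics/t1.png")
E
```

```text
(no output)
```

View pics/s1.png

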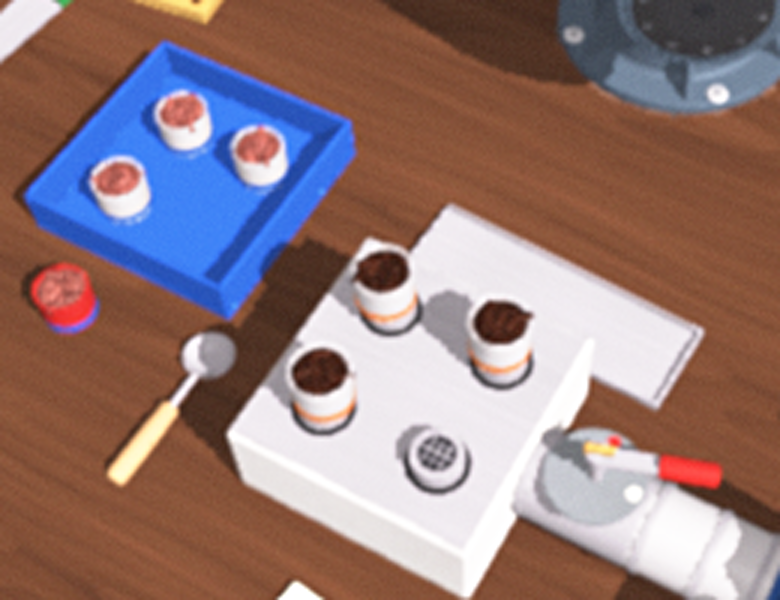

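View pics/t1.png

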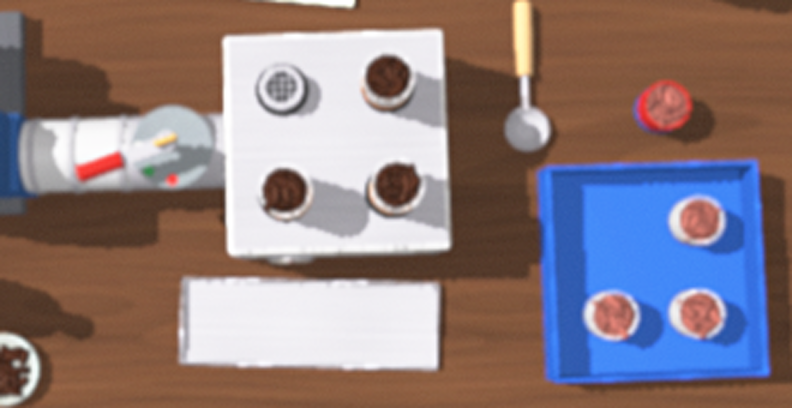

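Run:
```python
from h import *
for n in("scene","top"):
    f=np.load(n+"0.npz"); im,d=f['im'],f['d']; P=depthpts(n,d)
    X,Y,Z=P[...,0],P[...,1],P[...,2]
    for lab,lo,hi,box in(("dry",.160,.21,(.35,.75,-.2,.25)),("fresh",.033,.075,(.2,.62,-.45,-.12))):
        m=((Z>lo)&(Z<hi)&(X>box[0])&(X<box[1])&(Y>box[2])&(Y<box[3])).astype(np.uint8)
        hsv=cv2.cvtColor(im,cv2.COLOR_BGR2HSV)
        if lab=="fresh": m&=~((hsv[...,0]>95)&(hsv[...,0]<130)&(hsv[...,1]>120)).astype(np.uint8)&1
        k,L,S,C=cv2.connectedComponentsWithStats(m)
        for i in range(1,k):
            if S[i,4]<60: continue
            q=P[L==i]; e=cv2.minEnclosingCircle(q[:,:2].astype(np.float32))
            print(n,lab,S[i,4],C[i].round(1),'mean',q.mean(0).round(4),'encl',np.round(e[0],4),round(e[1],4),'zpct',np.percentile(q[:,2],[5,50,95]).round(3))
    # dryer top
    m=((Z>.105)&(Z<.119)&(X>.3)&(Y>-.2)&(Y<.15)&(im.min(2)>120)); q=P[m]
    r=cv2.minAreaRect(q[:,:2].astype(np.float32)); print(n,'dryer',q[:,2].mean().round(4),r)
    hsv=cv2.cvtColor(im,cv2.COLOR_BGR2HSV)
    m=(((hsv[...,0]<6)|(hsv[...,0]>174))&(hsv[...,1]>170)&(hsv[...,2]>110)&(Z>.08)&(Z<.2)).astype(np.uint8)
    k,L,S,C=cv2.connectedComponentsWithStats(m)
    for i in range(1,k):
        if S[i,4]>15: q=P[L==i]; print(n,'red',S[i],C[i].round(1),q.mean(0).round(4),q.min(0).round(3),q.max(0).round(3))
    m=((Z>.001)&(Z<.02)&(X>.28)&(X<.43)&(Y>-.1)&(Y<.22)&(im.min(2)>140)); q=P[m]
    print(n,'tray',len(q),q[:,2].mean(),cv2.minAreaRect(q[:,:2].astype(np.float32)))
    m=((hsv[...,0]>95)&(hsv[...,0]<130)&(hsv[...,1]>120)&(Y<-.1)&(Z>.045)&(Z<.065)); q=P[m]
    print(n,'crate rim',len(q),cv2.minAreaRect(q[:,:2].astype(np.float32)))
```

```text
scene dry 360 [287.6 191.2] mean [ 0.5696 -0.0344  0.1788] encl [ 0.5662 -0.0373] 0.0289 zpct [0.165 0.18  0.185]
scene dry 377 [326.6 208.3] mean [0.564  0.0803 0.1786] encl [0.5597 0.0779] 0.0289 zpct [0.165 0.18  0.184]
scene dry 399 [266.8 224.5] mean [ 0.6809 -0.026   0.1788] encl [ 0.6778 -0.0281] 0.0285 zpct [0.166 0.18  0.185]
scene fresh 228 [220.7 138.6] mean [ 0.434  -0.3841  0.0485] encl [ 0.431  -0.3882] 0.0301 zpct [0.037 0.05  0.055]
scene fresh 227 [246.1 150.2] mean [ 0.4324 -0.2852  0.0489] encl [ 0.4273 -0.2889] 0.0297 zpct [0.036 0.05  0.055]
scene fresh 249 [199.4 161.1] mean [ 0.5407 -0.3868  0.0483] encl [ 0.5388 -0.39  ] 0.0297 zpct [0.037 0.049 0.055]
scene dryer 0.115 ((0.6206648349761963, 0.027549363672733307), (0.2428329735994339, 0.24516260623931885), 1.2690765857696533)
scene red [380 251  21  11 160] [389.7 256.2] [0.5934 0.2763 0.1539] [0.576 0.251 0.141] [0.608 0.3   0.16 ]
scene tray 1641 0.0061075910562180934 ((0.40077918767929077, 0.055614814162254333), (0.3064926564693451, 0.06465747952461243), 88.44007873535156)
scene crate rim 812 ((0.4802097082
[... 558 characters left out ...]
7 240.9] mean [ 0.4301 -0.289   0.0498] encl [ 0.4294 -0.2908] 0.029 zpct [0.043 0.05  0.055]
top fresh 330 [470.7 240.3] mean [ 0.4305 -0.3887  0.0495] encl [ 0.4312 -0.3902] 0.0285 zpct [0.041 0.05  0.055]
top dryer 0.113 ((0.621474027633667, 0.025498345494270325), (0.23966355621814728, 0.2455623298883438), 1.382303237915039)
top red [213 175  18   9  82] [221.2 179.1] [0.5918 0.2722 0.1529] [0.582 0.249 0.146] [0.602 0.293 0.16 ]
top tray 1685 0.004444410823460661 ((0.3999972939491272, 0.0570727214217186), (0.3032675087451935, 0.05891191214323044), 89.54224395751953)
top crate rim 805 ((0.4794329106807709, -0.3418606221675873), (0.244903564453125, 0.24710386991500854), 1.1523312330245972)
```

Run:
```python
from h import *
for n in("scene","top"):
    f=np.load(n+"0.npz"); im,d=f['im'],f['d']; P=depthpts(n,d)
    X,Y,Z=P[...,0],P[...,1],P[...,2]; hsv=cv2.cvtColor(im,cv2.COLOR_BGR2HSV)
    m=(Z>.104)&(Z<.113)&(X>.5)&(X<.72)&(Y>.14)&(Y<.29); q=P[m]
    e=cv2.minEnclosingCircle(q[:,:2].astype(np.float32)); print(n,'plate',len(q),e,q[:,:2].min(0),q[:,:2].max(0),np.median(q[:,2]))
    m=(Z>.13)&(Z<.165)&(X>.5)&(X<.72)&(Y>.15)&(Y<.32); q=P[m]
    r=cv2.fitLine(q[:,:2].astype(np.float32),cv2.DIST_HUBER,0,.01,.01).ravel(); print(' lever',len(q),r,np.degrees(np.arctan2(r[1],-r[0])),q.min(0),q.max(0),q.mean(0))
    m=(Z>.124)&(Z<.145)&(X>.62)&(X<.72)&(Y>.04)&(Y<.13); q=P[m]
    e=cv2.minEnclosingCircle(q[:,:2].astype(np.float32)); print(' collar',len(q),q.mean(0),e)
    # dots on the plate
    for nm,mm in(("green",(hsv[...,0]>45)&(hsv[...,0]<80)&(hsv[...,1]>80)),("red",((hsv[...,0]<6)|(hsv[...,0]>174))&(hsv[...,1]>150)),):
        mm=(mm&(Z>.09)&(Z<.125)&(Y>.14)&(Y<.3)&(X>.5)).astype(np.uint8)
        k,L,S,C=cv2.connectedComponentsWithStats(mm)
        for i in range(1,k):
            if S[i,4]>3: print(' ',nm,S[i,4],C[i].round(1),plane(n,[C[i]],.108).round(4))
    m=(Z>.0065)&(Z<.016)&(X>.3)&(X<.48)&(Y>-.15)&(Y<.25); q=P[m]; print(' lip',len(q),cv2.minAreaRect(q[:,:2].astype(np.float32)))
crop(np.load("top0.npz")['im'],180,120,300,220,6,"pics/t2.png")
for c in [(255,226),(255,263),(363,226),(363,264)]: print(plane("top",[c],.01))
```

```text
scene plate 907 ((0.6089405417442322, 0.1759306788444519), 0.11381585896015167) [0.50082582 0.14009064] [0.71906279 0.28927652] 0.10945973525049868
 lever 340 [ 0.3133843 -0.9496264  0.608487   0.2340868] -108.26329 [0.57562935 0.19212834 0.13240519] [0.62688253 0.30031715 0.16490525] [0.60296314 0.24769807 0.15266461]
 collar 281 [0.67857318 0.08486317 0.13564747] ((0.6762694120407104, 0.08482702821493149), 0.024882353842258453)
  red 6 [364.3 246.8] [[0.5791 0.2032 0.108 ]]
 lip 997 ((0.38592296838760376, 0.050960078835487366), (0.39598897099494934, 0.17665426433086395), 88.67640686035156)
top plate 758 ((0.6117385625839233, 0.17343319952487946), 0.1124662384390831) [0.5044308  0.14001756] [0.71969815 0.28538785] 0.10761048460046496
 lever 318 [ 0.3477447  -0.9375893   0.59719926  0.26188067] -110.34943 [0.57760826 0.19097062 0.14061234] [0.63018024 0.29683065 0.16448845] [0.60388787 0.24441292 0.15090724]
 collar 268 [0.67911904 0.08163356 0.13368777] ((0.6800106763839722, 0.08122899383306503), 0.024578675627708435)
  green 10 [241.8 181. ] [[0.5914 0.2271 0.108 ]]
  red 7 [251.3 184. ] [[0.5833 0.2021 0.108 ]]
 lip 579 ((0.3915432095527649, 0.051879823207855225), (0.17370745539665222, 0.38038161396980286), 0.20219266414642334)
[[0.47509499 0.20506634 0.01      ]]
[[0.37186077 0.20507551 0.01      ]]
[[ 0.47290746 -0.0975916   0.01      ]]
[[ 0.36704975 -0.09621989  0.01      ]]
```

View pics/t2.png

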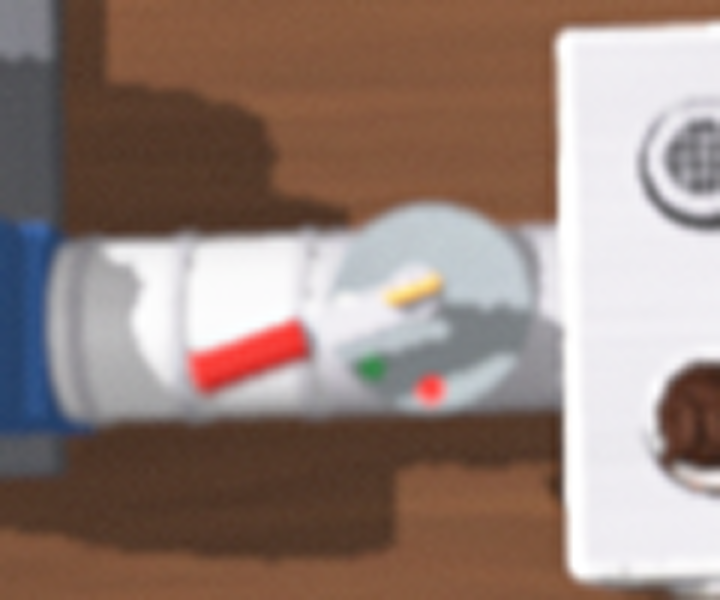

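```bash
cat > g.py <<'E'
import sys,numpy as np
from h import *
from scipy.spatial.transform import Rotation as Ro
# g.py x y z yaw_deg : remaining shift in tool axes (cm) and turn (deg)
s=robot.sense(); q=s['tcp_rot']; R=Ro.from_quat([q[1],q[2],q[3],q[0]])
x,y,z,yaw=map(float,sys.argv[1:5]); c,n=np.cos(np.radians(yaw)),np.sin(np.radians(yaw))
T=Ro.from_matrix(np.array([[c,n,0],[n,-c,0],[0,0,-1.]]).T)
d=np.array([x,y,z])-s['ee_pos']
print('t',s['time'],'pos',s['ee_pos'].round(4),'F',s['contact_force'].round(1),'op',round(s['opening'],3),'j6',s['joint_positions'].round(2)[[0,5]])
print('shift now-axes cm',(R.inv().apply(d)*100).round(2),' target-axes',(T.inv().apply(d)*100).round(2),'turn deg',np.degrees((R.inv()*T).as_rotvec()).round(2))
E
python3 g.py .5926 .274 .26 109
```

```text
t 0.1 pos [ 0.2041 -0.4561  0.2528] F [ 0.5 -0.7  0. ] op 1.0 j6 [-1.15  1.57]
shift now-axes cm [ 65.28 -50.77  -0.66]  target-axes [56.39 60.5  -0.72] turn deg [-5.000e-02 -5.000e-02 -8.489e+01]
```

```bash
python3 -m pendant '[[0,0,-0.1,0,0,-8.5],[0,0,-0.1,0,0,-8.5],[0,0,-0.1,0,0,-8.5],[0,0,-0.1,0,0,-8.5],[0,0,-0.1,0,0,-8.5],[0,0,-0.1,0,0,-8.5],[0,0,0,0,0,-8.5],[0,0,0,0,0,-8.5],[0,0,0,0,0,-8.5],[0,0,0,0,0,-8.5]]' 0.55 20; python3 g.py .5926 .274 .26 109
```

```text
time: 1.1
ee_pos: [0.2034, -0.4544, 0.256]
tcp_rot: [-0.003, 0.572, 0.82, 0.002]
contact_force: [1.2, -0.1, 0.2]
opening: 0.551
t 1.1 pos [ 0.2034 -0.4544  0.256 ] F [ 1.2 -0.1  0.2] op 0.551 j6 [-1.15  0.07]
shift now-axes cm [54.9  61.71  0.  ]  target-axes [56.2  60.52 -0.4 ] turn deg [-0.03 -0.45  1.23]
```

```bash
python3 -m pendant '[[2.75,3.08,0,0,0,0],[2.75,3.08,0,0,0,0],[2.75,3.08,0,0,0,0],[2.75,3.08,0,0,0,0],[2.75,3.08,0,0,0,0],[2.75,3.08,0,0,0,0],[2.75,3.08,0,0,0,0],[2.75,3.08,0,0,0,0],[2.75,3.08,0,0,0,0],[2.75,3.08,0,0,0,0],[2.75,3.08,0,0,0,0]]'; python3 g.py .5926 .274 .26 109
```

```text
time: 2.2
ee_pos: [0.4172, -0.0393, 0.2559]
tcp_rot: [-0.005, 0.572, 0.821, 0.002]
contact_force: [1.1, -0.7, -0.0]
opening: 0.551
t 2.2 pos [ 0.4172 -0.0393  0.2559] F [ 1.1 -0.7 -0. ] op 0.551 j6 [-0.1   1.12]
shift now-axes cm [23.31 27.31 -0.21]  target-axes [23.91 26.78 -0.41] turn deg [-0.12 -0.63  1.28]
```

```bash
python3 -m pendant '[[2.9,3.4,0,0,0,0],[2.9,3.4,0,0,0,0],[2.9,3.4,0,0,0,0],[2.9,3.4,0,0,0,0],[2.9,3.4,0,0,0,0],[2.9,3.4,0,0,0,0],[2.9,3.4,0,0,0,0],[2.9,3.4,0,0,0,1.3]]'; python3 g.py .5926 .274 .145 109
python3 - <<'E'
from h import *
crop(eyes.get_image("scene")[0],300,180,500,310,4,"pics/s3.png")
E
```

```text
time: 3.0
ee_pos: [0.5948, 0.2879, 0.2557]
tcp_rot: [-0.006, 0.58, 0.814, 0.001]
contact_force: [0.8, -0.7, 1.4]
opening: 0.555
t 3.0 pos [0.5948 0.2879 0.2557] F [ 0.8 -0.7  1.4] op 0.555 j6 [0.45 1.68]
shift now-axes cm [-1.35 -0.61 11.06]  target-axes [-1.24 -0.66 11.07] turn deg [-0.26 -0.6   0.07]
```

View pics/s3.png

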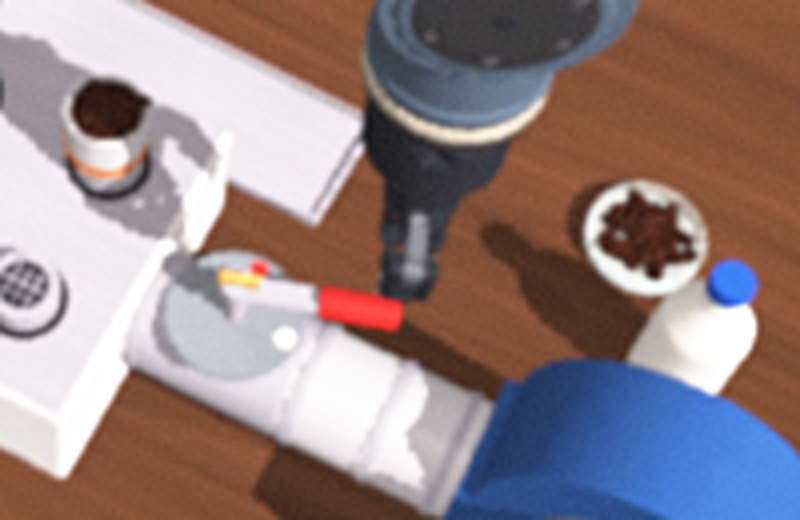

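The scene crop shows the gripper high above the lever, its finger tips at about (405,290) in the crop and the red grip at (360,308). I correct the position, then lower astride the grip.

```bash
python3 -m pendant '[[-1.35,-0.6,3,0,-0.6,0],[0,0,3,0,0,0],[0,0,2,0,0,0],[0,0,0,0,0,0]]'; python3 g.py .5926 .274 .145 109
```

```text
time: 3.45
ee_pos: [0.5953, 0.2818, 0.166]
tcp_rot: [-0.003, 0.578, 0.816, -0.004]
contact_force: [-0.0, -0.6, 0.1]
opening: 0.552
t 3.45 pos [0.5953 0.2818 0.166 ] F [-0.  -0.6  0.1] op 0.552 j6 [0.44 1.68]
shift now-axes cm [-0.65 -0.5   2.1 ]  target-axes [-0.65 -0.52  2.1 ] turn deg [-0.56 -0.03  0.32]
```

```bash
python3 -m pendant '[[-0.6,-0.5,1.1,-0.5,0,0],[-0.2,-0.2,1.0,0,0,0],[0,0,0.2,0,0,0]]'; python3 g.py .5926 .274 .145 109
```

```text
time: 3.75
ee_pos: [0.5914, 0.2719, 0.144]
tcp_rot: [-0.0, 0.578, 0.816, 0.0]
contact_force: [-0.4, 0.3, 0.3]
opening: 0.548
t 3.75 pos [0.5914 0.2719 0.144 ] F [-0.4  0.3  0.3] op 0.548 j6 [0.43 1.66]
shift now-axes cm [ 0.16  0.18 -0.1 ]  target-axes [ 0.16  0.18 -0.1 ] turn deg [-0.03 -0.04  0.32]
```

```bash
python3 -m pendant '[[0,0,0,0,0,0],[0,-0.5,0,0,0,-4],[-0.1,-1.0,0,0,0,-8],[-0.1,-1.0,0,0,0,-8]]' 0.32; python3 g.py .543 .1995 .145 181.3
```

```text
time: 4.15
ee_pos: [0.5721, 0.2607, 0.1469]
tcp_rot: [0.001, 0.424, 0.906, 0.002]
contact_force: [1.9, 1.9, -2.0]
opening: 0.319
t 4.15 pos [0.5721 0.2607 0.1469] F [ 1.9  1.9 -2. ] op 0.319 j6 [0.43 1.3 ]
shift now-axes cm [-2.84 -6.15  0.16]  target-axes [ 3.05 -6.05  0.19] turn deg [  0.22   0.12 -51.47]
```

```bash
python3 -m pendant '[[-0.1,-1.0,0,0,0,-8],[-0.1,-1.0,0,0,0,-8],[-0.1,-1.0,0,0,0,-8],[-0.1,-1.0,0.1,0,0,-8],[-0.1,-1.0,0,0,0,-8]]'; python3 g.py .543 .1995 .145 181.3
```

```text
time: 4.65
ee_pos: [0.5505, 0.2197, 0.1506]
tcp_rot: [0.004, 0.073, 0.997, 0.004]
contact_force: [0.0, 2.5, -1.3]
opening: 0.323
t 4.65 pos [0.5505 0.2197 0.1506] F [ 0.   2.5 -1.3] op 0.323 j6 [0.38 0.52]
shift now-axes cm [ 0.46 -2.11  0.53]  target-axes [ 0.8  -2.    0.56] turn deg [ 0.51  0.48 -9.62]
```

```bash
python3 -m pendant '[[0.3,-1.0,0.3,0.5,0.5,-5],[0.3,-0.6,0.3,0,0,-4],[0,-0.3,0,0,0,0]]'; python3 g.py .543 .1995 .145 181.3
```

```text
time: 4.95
ee_pos: [0.5447, 0.202, 0.1479]
tcp_rot: [0.002, -0.012, 1.0, 0.002]
contact_force: [-0.8, 2.1, -1.8]
opening: 0.321
t 4.95 pos [0.5447 0.202  0.1479] F [-0.8  2.1 -1.8] op 0.321 j6 [0.35 0.33]
shift now-axes cm [ 0.17 -0.25  0.29]  target-axes [ 0.17 -0.25  0.29] turn deg [0.2  0.22 0.03]
```

```bash
python3 -m pendant '[[0.1,-0.3,0.2,0,0,0],[0,-0.2,0,0,0,0]]'; python3 -m pendant '[[0,-0.2,0,0,0,0],[0,-0.2,0,0,0,0]]';python3 g.py .543 .1995 .145 181.3
```

```text
time: 5.15
ee_pos: [0.5443, 0.1979, 0.1469]
tcp_rot: [0.002, -0.01, 1.0, 0.003]
contact_force: [-3.3, 14.6, -9.7]
opening: 0.323
time: 5.35
ee_pos: [0.5443, 0.1977, 0.1468]
tcp_rot: [0.002, -0.01, 1.0, 0.007]
contact_force: [-1.4, 19.5, -6.4]
opening: 0.32
t 5.35 pos [0.5443 0.1977 0.1468] F [-1.4 19.5 -6.4] op 0.32 j6 [0.34 0.32]
shift now-axes cm [0.12 0.18 0.18]  target-axes [0.12 0.18 0.18] turn deg [ 0.76  0.2  -0.21]
```

```bash
python3 -m pendant '[[0,0.2,-0.5,0,0,0],[0,0.1,-3,0,0,0],[0,0,-4.5,0,0,0],[0,-2,-3,0,0,0],[0,-4,0,0,0,0],[-0.8,-4,0,0,0,0]]' 0.6;python3 g.py .5625 .0772 .24 181.3
python3 - <<'E'
from h import *
im,d=eyes.get_image("scene"); crop(im,300,180,500,310,4,"pics/s4.png")
E
```

```text
time: 5.95
ee_pos: [0.553, 0.1009, 0.2611]
tcp_rot: [0.002, -0.009, 1.0, 0.006]
contact_force: [0.9, -0.8, -0.3]
opening: 0.602
t 5.95 pos [0.553  0.1009 0.2611] F [ 0.9 -0.8 -0.3] op 0.602 j6 [0.17 0.16]
shift now-axes cm [-0.9  -2.41  2.08]  target-axes [-0.9  -2.4   2.11] turn deg [ 0.65  0.21 -0.31]
```

View pics/s4.png

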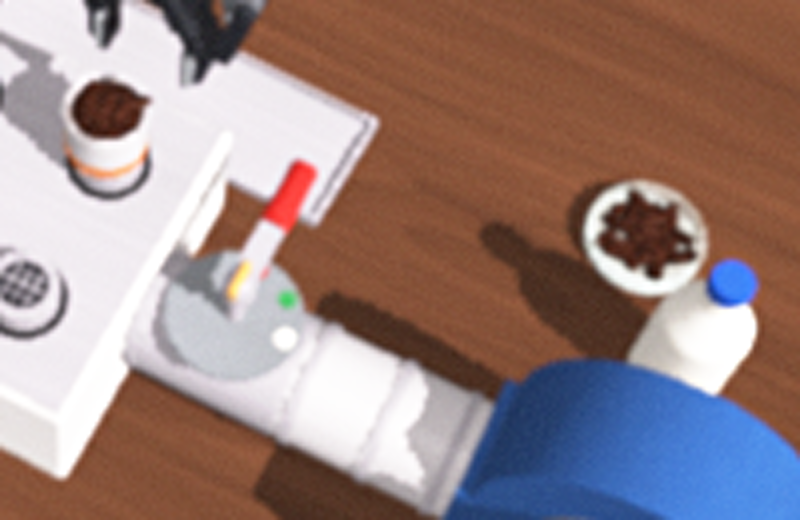

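The crop shows the lever lying over the red dot (grip at (293,195)), i.e. shut. The nearest orange-banded dried cup is at (107,135) in the crop, so I grasp that next.

```bash
python3 -m pendant '[[-0.9,-2.4,0,0.6,0,0],[-0.1,0,0.5,0,0,0],[0,0,0,0,0,0]]' 0.9;python3 g.py .5625 .0772 .162 181.3
```

```text
time: 6.3
ee_pos: [0.5659, 0.0684, 0.2574]
tcp_rot: [0.003, -0.003, 1.0, -0.001]
contact_force: [-0.2, -0.2, -0.4]
opening: 0.903
t 6.3 pos [0.5659 0.0684 0.2574] F [-0.2 -0.2 -0.4] op 0.903 j6 [0.12 0.12]
shift now-axes cm [0.39 0.91 9.53]  target-axes [0.31 0.89 9.54] turn deg [-0.15  0.36 -0.94]
```

```bash
python3 -m pendant '[[0.4,0.9,0,0,0,-0.9],[0,0,2,0,0,0],[0,0,2,0,0,0],[0,0,0,0,0,0]]';python3 g.py .5625 .0772 .162 181.3
```

```text
time: 6.7
ee_pos: [0.5609, 0.082, 0.2173]
tcp_rot: [0.004, -0.013, 1.0, -0.001]
contact_force: [-0.6, -0.9, 0.4]
opening: 0.898
t 6.7 pos [0.5609 0.082  0.2173] F [-0.6 -0.9  0.4] op 0.898 j6 [0.15 0.12]
shift now-axes cm [-0.11 -0.47  5.54]  target-axes [-0.15 -0.48  5.53] turn deg [-0.11  0.42  0.21]
```

```bash
python3 -m pendant '[[-0.1,-0.35,0,0,0.4,0],[0,0,1.8,0,0,0],[0,0,1.8,0,0,0],[0,0,0,0,0,0]]';python3 g.py .5625 .0772 .162 181.3
```

```text
time: 7.1
ee_pos: [0.5627, 0.0809, 0.1847]
tcp_rot: [0.001, -0.015, 1.0, -0.001]
contact_force: [0.2, 0.3, 0.4]
opening: 0.902
t 7.1 pos [0.5627 0.0809 0.1847] F [0.2 0.3 0.4] op 0.902 j6 [0.14 0.11]
shift now-axes cm [ 0.04 -0.36  2.27]  target-axes [ 0.03 -0.36  2.27] turn deg [-0.07  0.17  0.42]
```

```bash
python3 -m pendant '[[0,-0.35,0.8,0,0,0],[0,0,0.8,0,0,0],[0,0,0.6,0,0,0],[0,0,0,0,0,0]]';python3 g.py .5625 .0772 .162 181.3
```

```text
time: 7.5
ee_pos: [0.5642, 0.0775, 0.1644]
tcp_rot: [0.003, -0.015, 1.0, -0.0]
contact_force: [-0.8, 0.1, -0.5]
opening: 0.901
t 7.5 pos [0.5642 0.0775 0.1644] F [-0.8  0.1 -0.5] op 0.901 j6 [0.14 0.11]
shift now-axes cm [ 0.17 -0.02  0.24]  target-axes [ 0.17 -0.02  0.24] turn deg [-0.05  0.34  0.44]
```

```bash
python3 -m pendant '[[0.15,0,0.2,0,0.3,0],[0,0,0,0,0,0]]' ; python3 -m pendant '[[0,0,0,0,0,0],[0,0,0,0,0,0],[0,0,0,0,0,0],[0,0,0,0,0,0],[0,0,0,0,0,0]]' 0.5 35;python3 g.py .5625 .0772 .162 181.3
```

```text
time: 7.7
ee_pos: [0.5627, 0.0774, 0.1627]
tcp_rot: [0.0, -0.015, 1.0, -0.0]
contact_force: [-0.3, -1.4, -0.5]
opening: 0.898
time: 8.2
ee_pos: [0.563, 0.0774, 0.1634]
tcp_rot: [0.001, -0.015, 1.0, -0.0]
contact_force: [-0.5, -0.7, -1.1]
opening: 0.626
t 8.2 pos [0.563  0.0774 0.1634] F [-0.5 -0.7 -1.1] op 0.626 j6 [0.14 0.11]
shift now-axes cm [ 0.05 -0.02  0.14]  target-axes [ 0.05 -0.02  0.14] turn deg [-0.05  0.08  0.44]
```

```bash
python3 -m pendant '[[0,0,-1,0,0,0],[0,0,-2,0,0,0],[0,0,-2,0,0,0],[0,0,0,0,0,0]]';python3 g.py .422 .149 .22 180
python3 - <<'E'
from h import *
im,d=eyes.get_image("scene"); crop(im,220,120,420,300,4,"pics/s5.png"); n="top"
im,d=eyes.get_image(n); P=depthpts(n,d); cv2.imwrite("pics/t5.png",im)
E
```

```text
time: 8.6
ee_pos: [0.5625, 0.0774, 0.2165]
tcp_rot: [0.0, -0.015, 1.0, -0.0]
contact_force: [0.9, 0.1, -1.4]
opening: 0.623
t 8.6 pos [0.5625 0.0774 0.2165] F [ 0.9  0.1 -1.4] op 0.623 j6 [0.14 0.11]
shift now-axes cm [13.82  7.58 -0.37]  target-axes [14.05  7.16 -0.35] turn deg [-0.05  0.03  1.75]
```

View pics/s5.png

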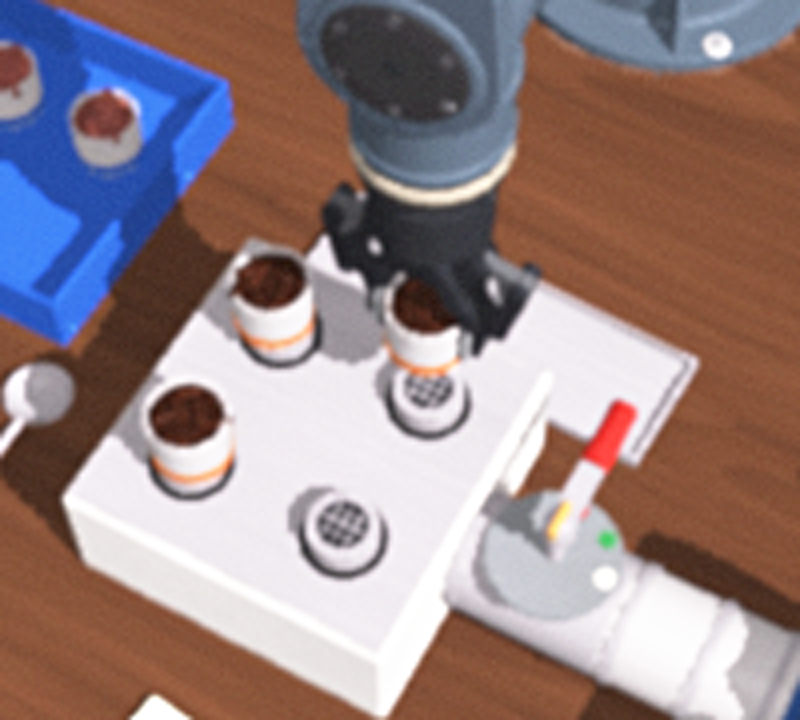

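View pics/t5.png

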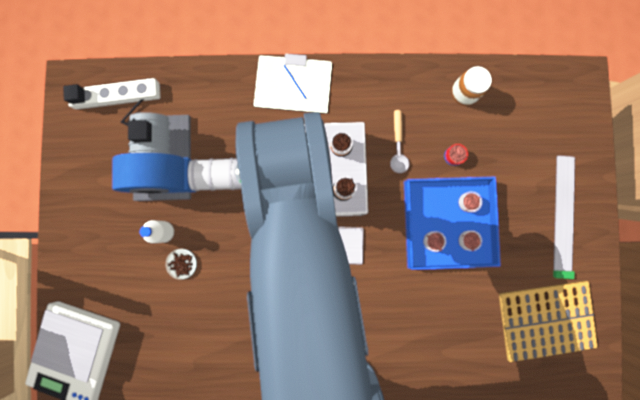

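The cup is held upright above its collar at (428,340) in the scene crop. The tray's right end is still at column 363 of the top view, so it has not moved.

```bash
python3 -m pendant '[[2,1,0,0,0,0],[2.8,1.5,0,0,0,0],[2.8,1.5,0,0,0,0],[2.8,1.5,0,0,0,0],[2,1,0.5,0,0,0],[0.5,0.3,1,0,0,0],[0,0,1,0,0,0],[0,0,0,0,0,0]]';python3 g.py .422 .149 .035 181
```

```text
time: 9.5
ee_pos: [0.4225, 0.142, 0.1812]
tcp_rot: [-0.005, -0.015, 1.0, -0.002]
contact_force: [-0.5, 0.7, -1.0]
opening: 0.622
t 9.5 pos [0.4225 0.142  0.1812] F [-0.5  0.7 -1. ] op 0.622 j6 [0.32 0.29]
shift now-axes cm [-0.13  0.74 14.62]  target-axes [ 0.03  0.7  14.62] turn deg [-0.19 -0.62  0.71]
```

```bash
python3 -m pendant '[[0,0,2,0,-0.6,0],[0,0.3,3,0,0,0],[0,0,3,0,0,0],[0,0,3,0,0,0],[0,0,1.2,0,0,0],[0,0,0,0,0,0],[0,0,0,0,0,0]]';python3 g.py .422 .149 .033 181
```

```text
time: 10.2
ee_pos: [0.4258, 0.1427, 0.0544]
tcp_rot: [0.0, -0.013, 1.0, -0.002]
contact_force: [0.6, -0.2, -0.6]
opening: 0.618
t 10.2 pos [0.4258 0.1427 0.0544] F [ 0.6 -0.2 -0.6] op 0.618 j6 [0.33 0.3 ]
shift now-axes cm [0.37 0.65 2.14]  target-axes [0.37 0.64 2.14] turn deg [-0.22  0.    0.48]
```

```bash
python3 -m pendant '[[0.2,0.3,0.8,0,0,0],[0,0,0.8,0,0,0],[0,0,0.3,0,0,0],[0,0,0,0,0,0],[0,0,0,0,0,0]]';python3 g.py .422 .149 .033 181
```

```text
time: 10.7
ee_pos: [0.4256, 0.1463, 0.0359]
tcp_rot: [0.002, -0.013, 1.0, -0.001]
contact_force: [0.0, 0.2, -1.3]
opening: 0.624
t 10.7 pos [0.4256 0.1463 0.0359] F [ 0.   0.2 -1.3] op 0.624 j6 [0.33 0.31]
shift now-axes cm [0.36 0.28 0.29]  target-axes [0.36 0.28 0.29] turn deg [-0.15  0.2   0.46]
```

```bash
python3 -m pendant '[[0,0,0.25,0,0,0],[0,0,0.1,0,0,0],[0,0,0,0,0,0]]';python3 g.py .422 .149 .033 181
```

```text
time: 11.0
ee_pos: [0.426, 0.1464, 0.0326]
tcp_rot: [0.002, -0.013, 1.0, -0.001]
contact_force: [-0.4, -0.4, -0.7]
opening: 0.624
t 11.0 pos [0.426  0.1464 0.0326] F [-0.4 -0.4 -0.7] op 0.624 j6 [0.33 0.31]
shift now-axes cm [ 0.39  0.27 -0.04]  target-axes [ 0.39  0.27 -0.04] turn deg [-0.14  0.25  0.46]
```

```bash
python3 -m pendant '[[0,0,0.15,0,0,0],[0,0,0.05,0,0,0],[0,0,0,0,0,0]]';python3 g.py .422 .149 .033 181
```

```text
time: 11.3
ee_pos: [0.4262, 0.1464, 0.0324]
tcp_rot: [0.003, -0.013, 1.0, -0.001]
contact_force: [0.7, 0.4, -1.0]
opening: 0.621
t 11.3 pos [0.4262 0.1464 0.0324] F [ 0.7  0.4 -1. ] op 0.621 j6 [0.33 0.31]
shift now-axes cm [ 0.41  0.27 -0.06]  target-axes [ 0.41  0.27 -0.06] turn deg [-0.12  0.32  0.46]
```

```bash
python3 -m pendant '[[0,0,0,0,0,0],[0,0,0,0,0,0],[0,0,0,0,0,0]]' 0.8; python3 -m pendant '[[0,0,-2,0,0,0],[0,0,-3,0,0,0],[0,0,-4,0,0,0],[0,0,-4,0,0,0],[0,0,-4,0,0,0],[-2,-2,-2,0,0,0],[-3,-4,0,0,0,0],[-3,-4,0,0,0,0],[-2,-3,0,0,0,0],[0,0,0,0,0,0]]'; python3 g.py .5685 -.038 .24 181
python3 - <<'E'
from h import *
im,d=eyes.get_image("scene"); crop(im,220,120,420,300,4,"pics/s6.png")
E
```

```text
time: 11.6
ee_pos: [0.4265, 0.1465, 0.0326]
tcp_rot: [0.003, -0.013, 1.0, -0.001]
contact_force: [0.4, 0.3, -0.8]
opening: 0.798
time: 12.6
ee_pos: [0.5316, 0.0149, 0.2313]
tcp_rot: [0.004, -0.015, 1.0, -0.001]
contact_force: [-0.7, 0.6, -0.1]
opening: 0.799
t 12.6 pos [0.5316 0.0149 0.2313] F [-0.7  0.6 -0.1] op 0.799 j6 [0.03 0.  ]
shift now-axes cm [-3.54 -5.4  -0.83]  target-axes [-3.6  -5.36 -0.87] turn deg [-0.17  0.43  0.7 ]
```

View pics/s6.png

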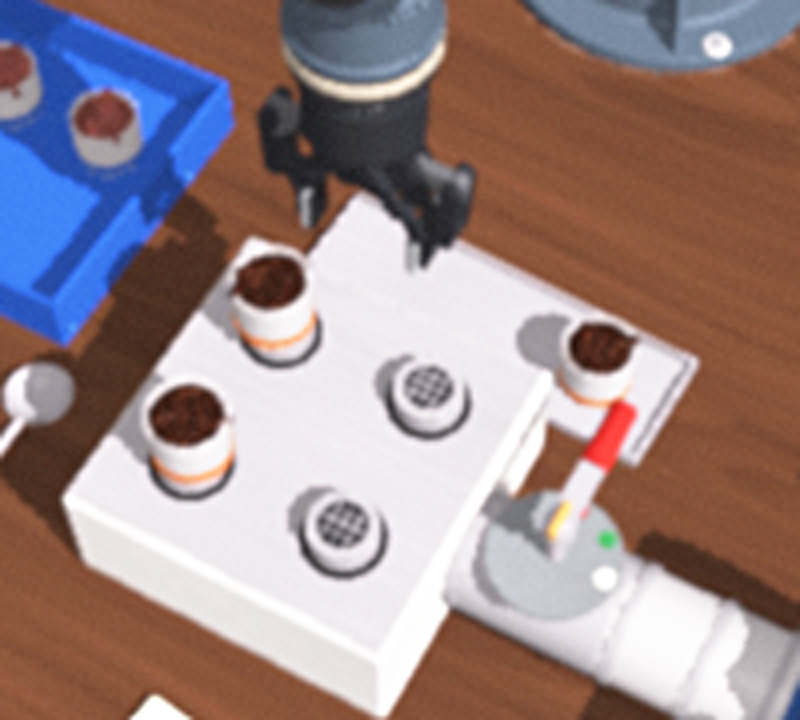

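The dried cup stands on the tray at (598,360) in the crop, upright. Next is the dried cup at (275,305).

```bash
python3 -m pendant '[[-1.8,-2.7,-0.5,0,0,0],[-1,-1.6,-0.2,0,0,0],[0,0,0,0,0,0],[0,0,0,0,0,0]]' 0.9;python3 g.py .5685 -.038 .162 181
```

```text
time: 13.05
ee_pos: [0.559, -0.0244, 0.2381]
tcp_rot: [0.002, -0.016, 1.0, -0.001]
contact_force: [0.3, -0.3, 0.5]
opening: 0.903
t 13.05 pos [ 0.559  -0.0244  0.2381] F [ 0.3 -0.3  0.5] op 0.903 j6 [-0.04 -0.07]
shift now-axes cm [-0.87 -1.38  7.62]  target-axes [-0.92 -1.37  7.61] turn deg [-0.08  0.27  0.83]
```

```bash
python3 -m pendant '[[-0.8,-1.2,0,0,0.2,0.6],[0,-0.1,1.5,0,0,0],[0,0,2,0,0,0],[0,0,0,0,0,0],[0,0,0,0,0,0]]';python3 g.py .5685 -.038 .162 181
```

```text
time: 13.55
ee_pos: [0.5651, -0.0318, 0.2033]
tcp_rot: [0.001, -0.013, 1.0, -0.0]
contact_force: [0.5, -0.2, 0.6]
opening: 0.897
t 13.55 pos [ 0.5651 -0.0318  0.2033] F [ 0.5 -0.2  0.6] op 0.897 j6 [-0.06 -0.08]
shift now-axes cm [-0.32 -0.62  4.13]  target-axes [-0.33 -0.62  4.13] turn deg [-0.02  0.07  0.5 ]
```

```bash
python3 -m pendant '[[-0.35,-0.7,0,0,0,0],[0,0,1.5,0,0,0],[0,0,1.5,0,0,0],[0,0,0.8,0,0,0],[0,0,0,0,0,0],[0,0,0,0,0,0]]';python3 g.py .5685 -.038 .162 181
```

```text
time: 14.15
ee_pos: [0.5713, -0.0389, 0.1696]
tcp_rot: [0.004, -0.014, 1.0, -0.001]
contact_force: [0.3, 0.4, 0.4]
opening: 0.898
t 14.15 pos [ 0.5713 -0.0389  0.1696] F [0.3 0.4 0.4] op 0.898 j6 [-0.07 -0.1 ]
shift now-axes cm [0.29 0.1  0.76]  target-axes [0.28 0.1  0.76] turn deg [-0.06  0.44  0.61]
```

```bash
python3 -m pendant '[[0.25,0.05,0.4,0,0.4,0],[0,0,0.35,0,0,0],[0,0,0,0,0,0]]'; python3 -m pendant '[[0,0,0,0,0,0],[0,0,0,0,0,0],[0,0,0,0,0,0],[0,0,0,0,0,0],[0,0,0,0,0,0]]' 0.5;python3 g.py .422 .049 .22 181
```

```text
time: 14.45
ee_pos: [0.5694, -0.0386, 0.1631]
tcp_rot: [0.001, -0.014, 1.0, -0.001]
contact_force: [-0.8, 0.4, -1.3]
opening: 0.897
time: 14.95
ee_pos: [0.5695, -0.0386, 0.1636]
tcp_rot: [0.001, -0.014, 1.0, -0.001]
contact_force: [0.2, 0.2, -0.9]
opening: 0.622
t 14.95 pos [ 0.5695 -0.0386  0.1636] F [ 0.2  0.2 -0.9] op 0.622 j6 [-0.07 -0.1 ]
shift now-axes cm [14.49  9.16 -5.69]  target-axes [14.6   9.02 -5.64] turn deg [-0.08  0.14  0.61]
```

```bash
python3 -m pendant '[[0,0,-1,0,0,0],[0,0,-2,0,0,0],[0,0,-2.5,0,0,0],[2,1.2,0,0,0,0],[2.8,1.8,0,0,0,0],[2.8,1.8,0,0,0,0],[2.8,1.8,0,0,0,0],[2,1.2,0,0,0,0],[1,0.8,1,0,0,0],[0,0,1,0,0,0],[0,0,0,0,0,0],[0,0,0,0,0,0]]';python3 g.py .422 .049 .033 181
python3 - <<'E'
from h import *
im,d=eyes.get_image("scene"); crop(im,220,120,420,300,4,"pics/s7.png")
E
```

```text
time: 16.15
ee_pos: [0.4301, 0.0458, 0.2066]
tcp_rot: [0.005, -0.014, 1.0, -0.0]
contact_force: [0.2, 0.9, -0.8]
opening: 0.621
t 16.15 pos [0.4301 0.0458 0.2066] F [ 0.2  0.9 -0.8] op 0.621 j6 [0.11 0.08]
shift now-axes cm [ 0.95  0.36 17.35]  target-axes [ 0.8   0.34 17.36] turn deg [-0.05  0.52  0.57]
```

View pics/s7.png

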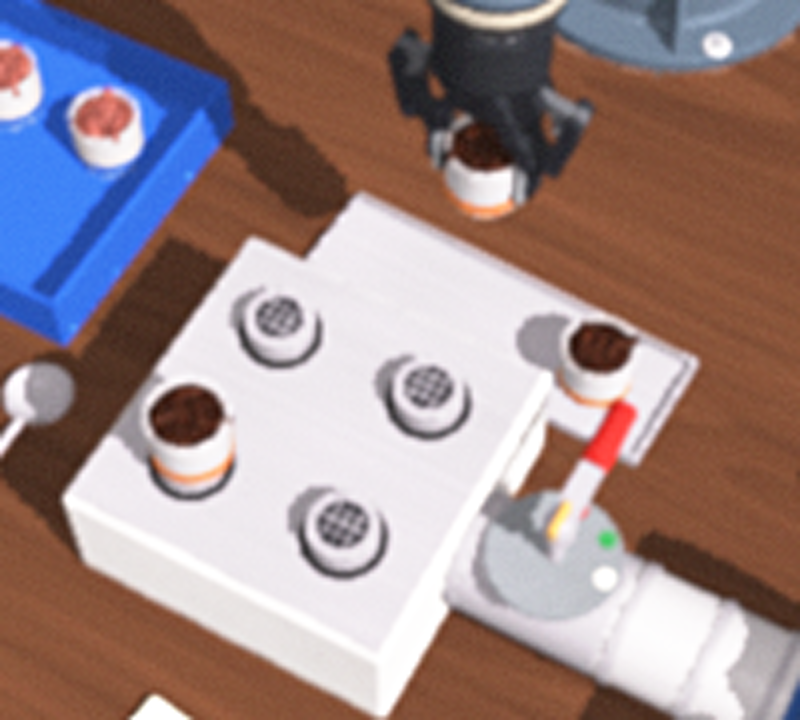

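Tray is unmoved (corners at (360,195) and (697,360) as before). Descending.

```bash
python3 -m pendant '[[0.6,0.2,2,0,0.4,0],[0,0,3,0,0,0],[0,0,3.5,0,0,0],[0,0,3.5,0,0,0],[0,0,2,0,0,0],[0,0,0.7,0,0,0],[0,0,0,0,0,0],[0,0,0,0,0,0]]';python3 g.py .422 .049 .033 181
```

```text
time: 17.0
ee_pos: [0.4313, 0.0452, 0.0579]
tcp_rot: [0.004, -0.011, 1.0, -0.0]
contact_force: [0.0, 0.4, -1.9]
opening: 0.62
t 17.0 pos [0.4313 0.0452 0.0579] F [ 0.   0.4 -1.9] op 0.62 j6 [0.11 0.08]
shift now-axes cm [0.94 0.4  2.48]  target-axes [0.93 0.4  2.49] turn deg [-0.05  0.42  0.3 ]
```

```bash
python3 -m pendant '[[0,0,0.5,0,0,0],[0,0,0.4,0,0,0],[0,0,0,0,0,0]]';python3 g.py .422 .049 .033 181
```

```text
time: 17.3
ee_pos: [0.4335, 0.0453, 0.0506]
tcp_rot: [0.006, -0.011, 1.0, -0.0]
contact_force: [0.4, -0.1, -0.8]
opening: 0.618
t 17.3 pos [0.4335 0.0453 0.0506] F [ 0.4 -0.1 -0.8] op 0.618 j6 [0.11 0.08]
shift now-axes cm [1.17 0.4  1.75]  target-axes [1.15 0.39 1.76] turn deg [-0.03  0.66  0.29]
```

```bash
python3 -m pendant '[[0.8,0.2,0.4,0,0.6,0],[0,0,0.6,0,0,0],[0,0,0.2,0,0,0],[0,0,0,0,0,0]]';python3 g.py .422 .049 .033 181
```

```text
time: 17.7
ee_pos: [0.4249, 0.0474, 0.0379]
tcp_rot: [0.0, -0.011, 1.0, -0.0]
contact_force: [-0.6, -0.5, -1.8]
opening: 0.62
t 17.7 pos [0.4249 0.0474 0.0379] F [-0.6 -0.5 -1.8] op 0.62 j6 [0.11 0.09]
shift now-axes cm [0.29 0.17 0.49]  target-axes [0.29 0.16 0.49] turn deg [-0.03  0.04  0.31]
```

```bash
python3 -m pendant '[[0,0,0.3,0,0,0],[0,0,0.2,0,0,0],[0,0,0.2,0,0,0],[0,0,0,0,0,0]]';python3 g.py .422 .049 .033 181
```

```text
time: 18.1
ee_pos: [0.4259, 0.0475, 0.0319]
tcp_rot: [0.001, -0.011, 1.0, -0.0]
contact_force: [0.3, 0.1, -1.8]
opening: 0.621
t 18.1 pos [0.4259 0.0475 0.0319] F [ 0.3  0.1 -1.8] op 0.621 j6 [0.11 0.09]
shift now-axes cm [ 0.39  0.16 -0.11]  target-axes [ 0.39  0.16 -0.11] turn deg [-0.02  0.17  0.3 ]
```

```bash
python3 -m pendant '[[0,0,0.1,0,0,0],[0,0,0,0,0,0],[0,0,0,0,0,0],[0,0,0,0,0,0]]' 0.8; python3 -m pendant '[[0,0,-2,0,0,0],[0,0,-3.5,0,0,0],[0,0,-4.5,0,0,0],[0,0,-4.5,0,0,0],[0,0,-4.5,0,0,0],[-2,-1,-1.5,0,0,0],[-4,-1,0,0,0,0],[-4.5,-1.5,0,0,0,0],[-4.5,-1.5,0,0,0,0],[-4.5,-1.5,0,0,0,0],[-2,-0.5,0,0,0,0],[0,0,0,0,0,0]]'; python3 g.py .679 -.030 .24 181
python3 - <<'E'
from h import *
im,d=eyes.get_image("scene"); crop(im,220,120,420,300,4,"pics/s8.png")
E
```

```text
time: 18.5
ee_pos: [0.4263, 0.0474, 0.0308]
tcp_rot: [0.002, -0.011, 1.0, -0.0]
contact_force: [-0.2, -0.3, -0.0]
opening: 0.803
time: 19.7
ee_pos: [0.6481, -0.0205, 0.2436]
tcp_rot: [0.002, -0.012, 1.0, -0.0]
contact_force: [0.1, 0.7, -0.2]
opening: 0.797
t 19.7 pos [ 0.6481 -0.0205  0.2436] F [ 0.1  0.7 -0.2] op 0.797 j6 [-0.03 -0.06]
shift now-axes cm [-3.07 -1.02  0.37]  target-axes [-3.08 -1.    0.36] turn deg [-0.03  0.21  0.37]
```

View pics/s8.png

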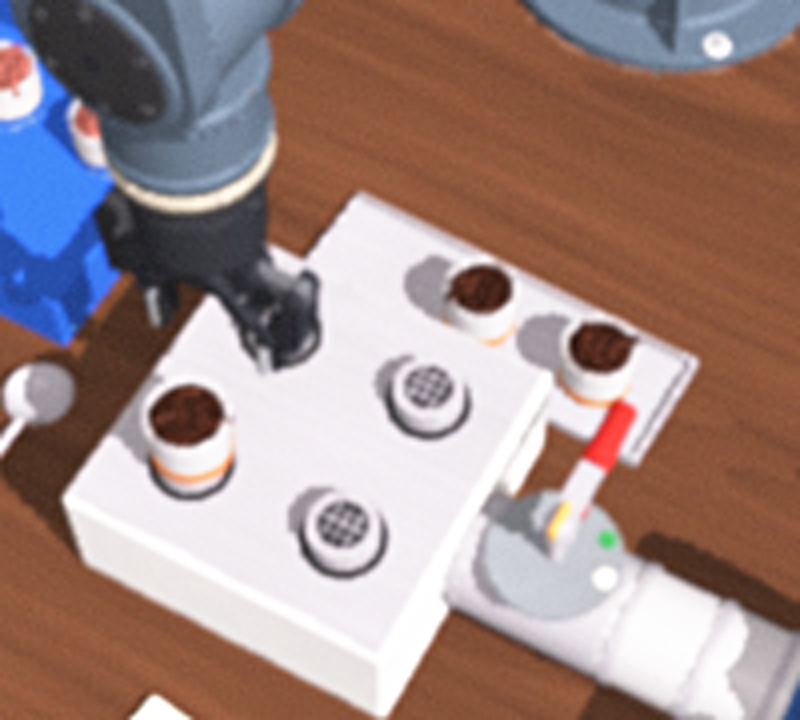

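Two dried cups stand on the tray at (480,295) and (598,360) in the crop. The last one is on the dryer at (190,440).

```bash
python3 -m pendant '[[-1.8,-0.6,0,0,0,0],[-0.9,-0.3,0.5,0,0.2,0],[0,0,1,0,0,0],[0,0,0,0,0,0],[0,0,0,0,0,0]]' 0.9;python3 g.py .679 -.030 .162 181
```

```text
time: 20.25
ee_pos: [0.6713, -0.0273, 0.2284]
tcp_rot: [-0.001, -0.013, 1.0, -0.0]
contact_force: [-0.3, -0.1, -0.3]
opening: 0.898
t 20.25 pos [ 0.6713 -0.0273  0.2284] F [-0.3 -0.1 -0.3] op 0.898 j6 [-0.04 -0.07]
shift now-axes cm [-0.77 -0.28  6.64]  target-axes [-0.76 -0.28  6.64] turn deg [-0.01 -0.12  0.45]
```

```bash
python3 -m pendant '[[-0.75,-0.25,0.5,0,0,0],[0,0,2,0,0,0],[0,0,2,0,0,0],[0,0,0.6,0,0,0],[0,0,0,0,0,0],[0,0,0,0,0,0]]';python3 g.py .679 -.030 .162 181
```

```text
time: 20.85
ee_pos: [0.6795, -0.0294, 0.1786]
tcp_rot: [0.001, -0.013, 1.0, -0.0]
contact_force: [-0.4, 0.3, 0.1]
opening: 0.899
t 20.85 pos [ 0.6795 -0.0294  0.1786] F [-0.4  0.3  0.1] op 0.899 j6 [-0.04 -0.07]
shift now-axes cm [ 0.05 -0.06  1.66]  target-axes [ 0.05 -0.06  1.66] turn deg [-0.02  0.1   0.5 ]
```

```bash
python3 -m pendant '[[0.1,0,0.8,0,0.1,0],[0,0,0.6,0,0,0],[0,0,0.2,0,0,0],[0,0,0,0,0,0]]'; python3 -m pendant '[[0,0,0,0,0,0],[0,0,0,0,0,0],[0,0,0,0,0,0],[0,0,0,0,0,0],[0,0,0,0,0,0]]' 0.5;python3 g.py .422 -.045 .22 181
```

```text
time: 21.25
ee_pos: [0.6793, -0.0295, 0.1632]
tcp_rot: [0.001, -0.013, 1.0, -0.0]
contact_force: [-0.2, -0.3, 0.2]
opening: 0.905
time: 21.75
ee_pos: [0.6795, -0.0295, 0.1638]
tcp_rot: [0.002, -0.013, 1.0, -0.0]
contact_force: [-0.5, -0.1, -1.5]
opening: 0.62
t 21.75 pos [ 0.6795 -0.0295  0.1638] F [-0.5 -0.1 -1.5] op 0.62 j6 [-0.04 -0.07]
shift now-axes cm [25.77 -0.88 -5.7 ]  target-axes [25.78 -1.1  -5.62] turn deg [-0.04  0.18  0.49]
```

```bash
python3 -m pendant '[[0,0,-1,0,0,0],[0,0,-2,0,0,0],[0,0,-2.7,0,0,0],[2,0,0,0,0,0],[4,0,0,0,0,0],[4.5,-0.2,0,0,0,0],[4.5,-0.2,0,0,0,0],[4.5,-0.2,0,0,0,0],[3.5,0,0,0,0,0],[1.5,0,0,0,0,0],[0,0,0.5,0,0,0],[0,0,0,0,0,0]]';python3 g.py .422 -.045 .033 181
python3 - <<'E'
from h import *
im,d=eyes.get_image("scene"); crop(im,220,120,420,300,4,"pics/s9.png")
E
```

```text
time: 22.95
ee_pos: [0.4272, -0.0421, 0.2232]
tcp_rot: [0.006, -0.013, 1.0, -0.001]
contact_force: [0.5, 0.7, -1.3]
opening: 0.623
t 22.95 pos [ 0.4272 -0.0421  0.2232] F [ 0.5  0.7 -1.3] op 0.623 j6 [-0.1  -0.12]
shift now-axes cm [ 0.77 -0.25 19.01]  target-axes [ 0.53 -0.28 19.02] turn deg [-0.1   0.72  0.51]
```

View pics/s9.png

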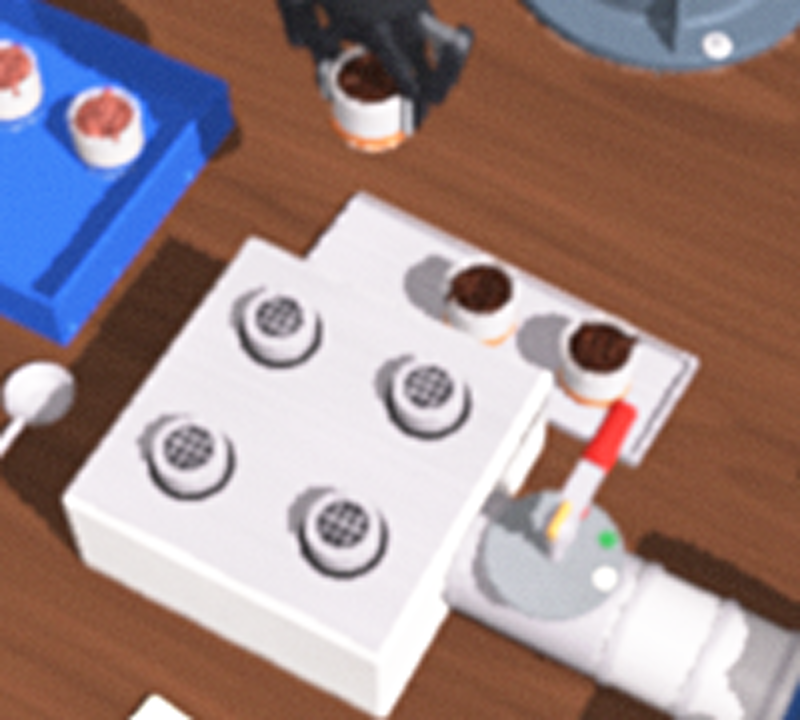

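Tray unmoved; all four collars are now visible and empty. Descending.

```bash
python3 -m pendant '[[0.6,-0.2,2,0,0.6,0],[0.2,0,3.5,0,0,0],[0,0,4,0,0,0],[0,0,4,0,0,0],[0.2,0,2.5,0,0,0],[0.2,0,1,0,0.3,0],[0,0,0,0,0,0],[0,0,0,0,0,0]]';python3 g.py .422 -.045 .033 181
```

```text
time: 23.8
ee_pos: [0.4257, -0.0448, 0.0497]
tcp_rot: [0.001, -0.014, 1.0, -0.001]
contact_force: [0.4, 0.2, -0.8]
opening: 0.624
t 23.8 pos [ 0.4257 -0.0448  0.0497] F [ 0.4  0.2 -0.8] op 0.624 j6 [-0.1  -0.13]
shift now-axes cm [ 0.37 -0.    1.67]  target-axes [ 0.37 -0.01  1.67] turn deg [-0.13  0.08  0.59]
```

```bash
python3 -m pendant '[[0.3,0,0.6,0,0,0],[0,0,0.5,0,0,0],[0,0,0.3,0,0,0],[0,0,0,0,0,0]]';python3 g.py .422 -.045 .033 181
```

```text
time: 24.2
ee_pos: [0.4255, -0.0452, 0.0376]
tcp_rot: [0.003, -0.014, 1.0, -0.001]
contact_force: [-0.2, -0.5, -1.6]
opening: 0.621
t 24.2 pos [ 0.4255 -0.0452  0.0376] F [-0.2 -0.5 -1.6] op 0.621 j6 [-0.1  -0.13]
shift now-axes cm [0.35 0.03 0.46]  target-axes [0.35 0.03 0.46] turn deg [-0.16  0.4   0.59]
```

```bash
python3 -m pendant '[[0,0,0.3,0,0.3,0],[0,0,0.25,0,0,0],[0,0,0.15,0,0,0],[0,0,0,0,0,0]]';python3 g.py .422 -.045 .033 181
```

```text
time: 24.6
ee_pos: [0.4266, -0.0453, 0.0321]
tcp_rot: [0.002, -0.014, 1.0, -0.002]
contact_force: [0.5, -0.1, -1.7]
opening: 0.625
t 24.6 pos [ 0.4266 -0.0453  0.0321] F [ 0.5 -0.1 -1.7] op 0.625 j6 [-0.1  -0.13]
shift now-axes cm [ 0.46  0.05 -0.09]  target-axes [ 0.46  0.04 -0.09] turn deg [-0.19  0.22  0.59]
```

```bash
python3 -m pendant '[[0,0,0.1,0,0,0],[0,0,0,0,0,0],[0,0,0,0,0,0],[0,0,0,0,0,0]]' 0.8; python3 -m pendant '[[0,0,-2,0,0,0],[0,0,-3.5,0,0,0],[0,0,-4.5,0,0,0],[0,0,-2,0,0,0],[0,-2,-1,0,0,0],[0,-4,0,0,0,0],[0,-4,0,0,0,0],[0,-2,0,0,0,0],[0,0,0,0,0,0]]'; python3 g.py .429 -.290 .15 181
python3 - <<'E'
from h import *
for n in("scene","top"):
    im,d=eyes.get_image(n); np.savez(n+"1.npz",im=im,d=d)
    crop(im,160 if n=="scene" else 180,100,420 if n=="scene" else 510,290,2.4,f"pics/{n}10.png")
E
```

```text
time: 25.0
ee_pos: [0.4269, -0.0454, 0.0309]
tcp_rot: [0.002, -0.014, 1.0, -0.002]
contact_force: [0.3, -0.6, 0.3]
opening: 0.797
time: 25.9
ee_pos: [0.4294, -0.1689, 0.1667]
tcp_rot: [0.002, -0.015, 1.0, -0.002]
contact_force: [-0.0, 0.6, 0.4]
opening: 0.801
t 25.9 pos [ 0.4294 -0.1689  0.1667] F [-0.   0.6  0.4] op 0.801 j6 [-0.37 -0.4 ]
shift now-axes cm [  0.42 -12.1    1.72]  target-axes [  0.25 -12.11   1.67] turn deg [-0.24  0.23  0.76]
```

View pics/scene10.png

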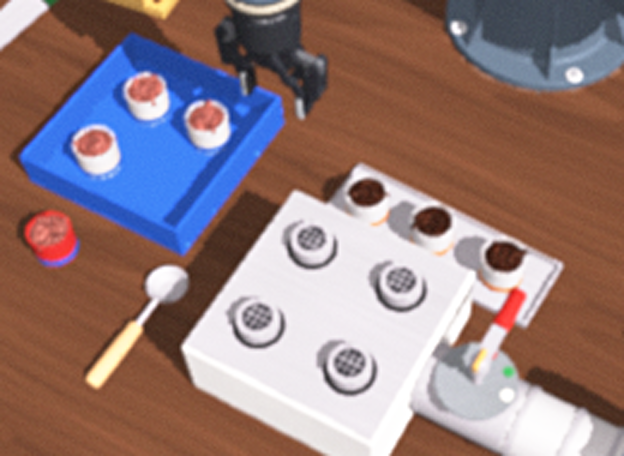

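View pics/top10.png

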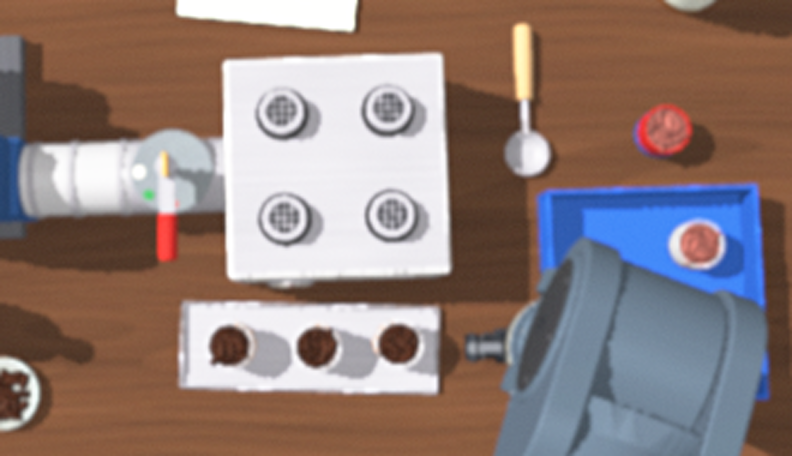

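All three dried cups are on the tray and the lever lies along the red dot (top crop (167,235)). Now I measure the collars and the crate cups again, and enlarge the crate.

```bash
cat > meas.py <<'E'
from h import *
import sys
def blobs(n,P,m,mn):
    k,L,S,C=cv2.connectedComponentsWithStats(m.astype(np.uint8))
    for i in range(1,k):
        if S[i,4]>=mn:
            q=P[L==i]; e=cv2.minEnclosingCircle(q[:,:2].astype(np.float32)); yield C[i],S[i,4],q,e
def collars(n,im,d):
    P=depthpts(n,d); X,Y,Z=P[...,0],P[...,1],P[...,2]
    for C,a,q,e in blobs(n,P,(Z>.126)&(Z<.145)&(X>.5)&(X<.73)&(Y>-.07)&(Y<.13),80): print(n,'collar',C.round(1),a,q.mean(0).round(4),np.round(e[0],4),round(e[1],4))
def fresh(n,im,d):
    P=depthpts(n,d); X,Y,Z=P[...,0],P[...,1],P[...,2]; h=cv2.cvtColor(im,cv2.COLOR_BGR2HSV)
    blue=(h[...,0]>95)&(h[...,0]<130)&(h[...,1]>120)
    for C,a,q,e in blobs(n,P,(Z>.033)&(Z<.075)&(X>.3)&(X<.66)&(Y>-.5)&(Y<-.15)&~blue,60): print(n,'fresh',C.round(1),a,q.mean(0).round(4),np.round(e[0],4),round(e[1],4))
    q=P[blue&(Y<-.1)&(Z>.045)&(Z<.065)]; r=cv2.minAreaRect(q[:,:2].astype(np.float32)); print(n,'crate',np.round(r[0],4),np.round(r[1],4),round(r[2],2))
E
python3 - <<'E'
from meas import *
for n in("scene","top"):
    f=np.load(n+"1.npz"); collars(n,f['im'],f['d']); fresh(n,f['im'],f['d'])
    if n=="scene": crop(f['im'],160,105,290,210,6,"pics/s11.png")
E
```

```text
scene collar [289.9 199.7] 234 [ 0.5666 -0.0321  0.1356] [ 0.5635 -0.0333] 0.0263
scene collar [326.9 217. ] 246 [0.5638 0.0819 0.1359] [0.5613 0.0808] 0.0249
scene collar [267.2 232.1] 261 [ 0.681  -0.0297  0.1356] [ 0.68   -0.0314] 0.0252
scene collar [305.5 251.2] 275 [0.6782 0.0846 0.1356] [0.6761 0.0833] 0.025
scene fresh [220.7 138.7] 233 [ 0.4343 -0.384   0.0484] [ 0.4294 -0.387 ] 0.0307
scene fresh [246.3 150.2] 227 [ 0.4321 -0.2848  0.0488] [ 0.4308 -0.2895] 0.0297
scene fresh [199.6 161. ] 251 [ 0.5403 -0.3865  0.0482] [ 0.5372 -0.3907] 0.03
scene fresh [183.8 191. ] 63 [ 0.6527 -0.3581  0.0465] [ 0.6586 -0.3587] 0.0239
scene crate [ 0.4804 -0.3391] [0.2479 0.2515] 1.93
top collar [296.7 145.5] 269 [0.6791 0.0817 0.134 ] [0.6799 0.0819] 0.0245
top collar [341.3 144.3] 263 [ 0.6814 -0.0329  0.1339] [ 0.6819 -0.0331] 0.0242
top collar [298. 190.] 277 [0.5641 0.079  0.1339] [0.5643 0.0791] 0.0239
top collar [342.9 188.6] 273 [ 0.567  -0.0355  0.134 ] [ 0.5676 -0.0354] 0.0241
top fresh [457.2 160. ] 83 [ 0.6525 -0.359   0.0451] [ 0.6585 -0.3591] 0.0238
top fresh [470.6 201. ] 318 [ 0.5383 -0.3914  0.0492] [ 0.5376 -0.3923] 0.0283
top crate [ 0.4809 -0.3421] [0.2422 0.247 ] 1.24
```

View pics/s11.png

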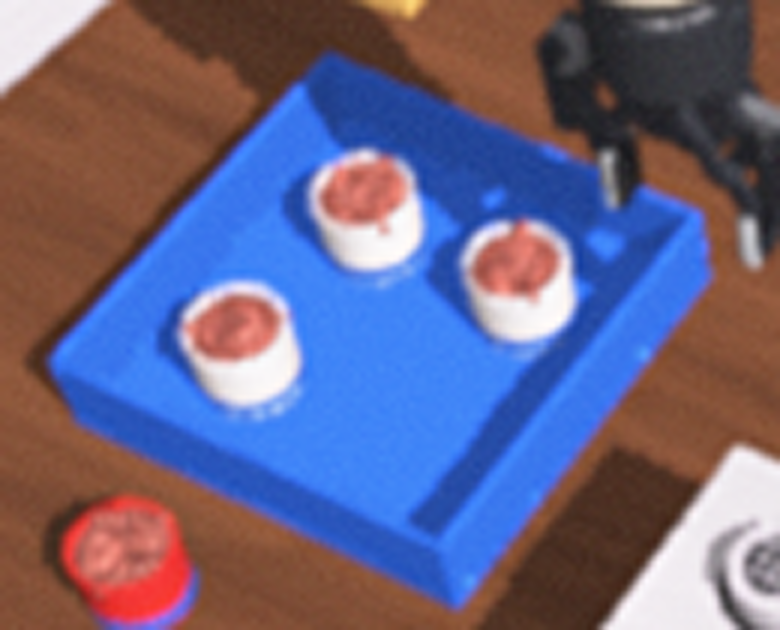

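In the crop, the crate cups at (367,205), (520,280) and (240,340) are plain aluminium with their blue bands against the crate. They are the fresh ones. The cup at (128,560) is red and outside the crate: a look-alike, left alone. I pick (520,280) first, at world (0.4295, -0.290).

```bash
python3 -m pendant '[[0.2,-2,0,0,0,0],[0.1,-3.5,0,0,0,0],[0,-3.5,1,0,0,0],[0,-2,1.5,0,0,0],[0,-0.5,1,0,0,0],[0,0,0,0,0,0],[0,0,0,0,0,0]]' 0.9;python3 g.py .4295 -.2898 .034 181
```

```text
time: 26.7
ee_pos: [0.4314, -0.2784, 0.1308]
tcp_rot: [0.002, -0.02, 1.0, -0.001]
contact_force: [0.1, -0.2, -0.1]
opening: 0.896
t 26.7 pos [ 0.4314 -0.2784  0.1308] F [ 0.1 -0.2 -0.1] op 0.896 j6 [-0.57 -0.61]
shift now-axes cm [ 0.27 -1.12  9.68]  target-axes [ 0.21 -1.14  9.68] turn deg [-0.07  0.19  1.33]
```

```bash
python3 -m pendant '[[0.2,-1,1,0,0.2,1.3],[0,0,2,0,0,0],[0,0,1.5,0,0,0],[0,0,0.3,0,0,0],[0,0,0,0,0,0],[0,0,0,0,0,0]]' 0.9;python3 g.py .4295 -.2898 .034 181
```

```text
time: 27.3
ee_pos: [0.4314, -0.2873, 0.0828]
tcp_rot: [0.001, -0.009, 1.0, -0.002]
contact_force: [-0.3, -0.9, -0.5]
opening: 0.904
t 27.3 pos [ 0.4314 -0.2873  0.0828] F [-0.3 -0.9 -0.5] op 0.904 j6 [-0.59 -0.6 ]
shift now-axes cm [ 0.21 -0.23  4.88]  target-axes [ 0.2  -0.25  4.88] turn deg [-0.18  0.12 -0.  ]
```

```bash
python3 -m pendant '[[0.2,-0.2,1,0,0.1,0],[0.1,0,1.5,0,0,0],[0,0,1.3,0,0,0],[0,0,0.6,0,0,0],[0,0,0,0,0,0],[0,0,0,0,0,0]]' 0.9;python3 g.py .4295 -.2898 .034 181
```

```text
time: 27.9
ee_pos: [0.4295, -0.291, 0.0385]
tcp_rot: [0.002, -0.009, 1.0, -0.003]
contact_force: [0.5, 0.5, -0.1]
opening: 0.898
t 27.9 pos [ 0.4295 -0.291   0.0385] F [ 0.5  0.5 -0.1] op 0.898 j6 [-0.59 -0.61]
shift now-axes cm [0.   0.12 0.45]  target-axes [-0.    0.12  0.45] turn deg [-0.34  0.2  -0.02]
```

```bash
python3 -m pendant '[[0,0.1,0.4,-0.3,0.2,0],[0,0,0,0,0,0]]' 0.9; python3 -m pendant '[[0,0,0,0,0,0],[0,0,0,0,0,0],[0,0,0,0,0,0],[0,0,0,0,0,0],[0,0,0,0,0,0]]' 0.5;python3 g.py .681 -.0325 .23 181
```

```text
time: 28.1
ee_pos: [0.43, -0.2903, 0.0351]
tcp_rot: [0.0, -0.009, 1.0, -0.0]
contact_force: [-1.1, 0.0, -0.1]
opening: 0.895
time: 28.6
ee_pos: [0.4304, -0.2904, 0.0359]
tcp_rot: [0.001, -0.009, 1.0, -0.001]
contact_force: [-0.3, 0.6, -1.4]
opening: 0.621
t 28.6 pos [ 0.4304 -0.2904  0.0359] F [-0.3  0.6 -1.4] op 0.621 j6 [-0.59 -0.61]
shift now-axes cm [-25.53  25.33 -19.41]  target-axes [-25.51  25.35 -19.41] turn deg [-0.08  0.09 -0.01]
```

```bash
python3 -m pendant '[[0,0,-1,0,0,0],[0,0,-2.5,0,0,0],[0,0,-4,0,0,0],[0,0,-4.5,0,0,0],[0,0,-4.5,0,0,0],[-1,1,-2.5,0,0,0],[-2,2,0,0,0,0],[-3,3,0,0,0,0],[-3,3,0,0,0,0],[-3,3,0,0,0,0],[-3,3,0,0,0,0],[-3,3,0,0,0,0]]' 0.5;python3 g.py .681 -.0325 .23 181
```

```text
time: 29.8
ee_pos: [0.609, -0.1035, 0.2443]
tcp_rot: [0.004, -0.004, 1.0, -0.002]
contact_force: [0.4, -0.5, 0.0]
opening: 0.621
t 29.8 pos [ 0.609  -0.1035  0.2443] F [ 0.4 -0.5  0. ] op 0.621 j6 [-0.17 -0.18]
shift now-axes cm [-7.25  7.04  1.45]  target-axes [-7.32  6.97  1.43] turn deg [-0.24  0.42 -0.49]
```

```bash
python3 -m pendant '[[-2.5,2.5,0,0,0.3,0],[-2.2,2.2,0,0,0,0],[-1,1,0,0,0,0],[-0.3,0.3,0.3,0,0,0],[0,0,0.5,0,0,0],[0,0,0,0,0,0],[0,0,0,0,0,0]]' 0.5;python3 g.py .681 -.0325 .167 181
```

```text
time: 30.5
ee_pos: [0.671, -0.0365, 0.2379]
tcp_rot: [0.001, -0.007, 1.0, -0.002]
contact_force: [0.5, 0.2, -1.2]
opening: 0.62
t 30.5 pos [ 0.671  -0.0365  0.2379] F [ 0.5  0.2 -1.2] op 0.62 j6 [-0.05 -0.07]
shift now-axes cm [-0.99  0.41  7.09]  target-axes [-1.    0.38  7.09] turn deg [-0.23  0.13 -0.23]
```

```bash
python3 -m pendant '[[-0.8,0.3,0.5,-0.2,0.1,0],[-0.1,0,2,0,0,0],[0,0,2,0,0,0],[0,0,0.5,0,0,0],[0,0,0,0,0,0],[0,0,0,0,0,0]]' 0.5;python3 g.py .681 -.0325 .167 181
```

```text
time: 31.1
ee_pos: [0.681, -0.0359, 0.1882]
tcp_rot: [0.001, -0.005, 1.0, 0.0]
contact_force: [0.7, -0.2, -1.4]
opening: 0.62
t 31.1 pos [ 0.681  -0.0359  0.1882] F [ 0.7 -0.2 -1.4] op 0.62 j6 [-0.05 -0.06]
shift now-axes cm [-0.    0.34  2.12]  target-axes [-0.01  0.34  2.12] turn deg [ 0.    0.15 -0.46]
```

```bash
python3 -m pendant '[[0,0.3,0.6,0,0.1,0],[0,0,0.6,0,0,0],[0,0,0.3,0,0,0],[0,0,0,0,0,0]]' 0.5;python3 g.py .681 -.0325 .167 181
```

```text
time: 31.5
ee_pos: [0.6819, -0.0326, 0.174]
tcp_rot: [0.002, -0.005, 1.0, -0.0]
contact_force: [-0.4, -0.3, -1.4]
opening: 0.622
t 31.5 pos [ 0.6819 -0.0326  0.174 ] F [-0.4 -0.3 -1.4] op 0.622 j6 [-0.05 -0.06]
shift now-axes cm [0.09 0.01 0.7 ]  target-axes [0.09 0.01 0.7 ] turn deg [-0.    0.2  -0.46]
```

```bash
python3 -m pendant '[[0.05,0,0.4,0,0.2,0],[0,0,0.3,0,0,0],[0,0,0.1,0,0,0],[0,0,0,0,0,0]]' 0.5;python3 g.py .681 -.0325 .165 181
```

```text
time: 31.9
ee_pos: [0.6814, -0.0326, 0.1654]
tcp_rot: [-0.0, -0.005, 1.0, -0.0]
contact_force: [-0.9, 1.2, -1.4]
opening: 0.617
t 31.9 pos [ 0.6814 -0.0326  0.1654] F [-0.9  1.2 -1.4] op 0.617 j6 [-0.05 -0.06]
shift now-axes cm [0.04 0.01 0.04]  target-axes [0.04 0.01 0.04] turn deg [-0.   -0.02 -0.45]
```

```bash
python3 -m pendant '[[0,0,0.1,0,0,0],[0,0,0.1,0,0,0],[0,0,0,0,0,0]]' 0.5;python3 g.py .681 -.0325 .165 181
```

```text
time: 32.2
ee_pos: [0.6816, -0.0326, 0.1651]
tcp_rot: [0.001, -0.005, 1.0, -0.0]
contact_force: [-0.2, -0.2, -1.9]
opening: 0.62
t 32.2 pos [ 0.6816 -0.0326  0.1651] F [-0.2 -0.2 -1.9] op 0.62 j6 [-0.05 -0.06]
shift now-axes cm [0.06 0.01 0.01]  target-axes [0.06 0.01 0.01] turn deg [-0.01  0.09 -0.46]
```

```bash
python3 -m pendant '[[0,0,0.05,0,0,0],[0,0,0,0,0,0],[0,0,0,0,0,0],[0,0,0,0,0,0]]' 0.85; python3 -m pendant '[[0,0,-1,0,0,0],[0,0,-3,0,0,0],[0,0,-4,0,0,0],[0.5,-2,-1,0,0,0],[1.5,-4,0,0,0,0],[1.5,-4.2,0,0,0,0],[1.5,-4.2,0,0,0,0],[1.5,-4.2,0,0,0,0],[1.5,-4.2,0,0,0,0],[1,-2,1,0,0,0],[0.5,0,1,0,0,0],[0,0,0,0,0,0]]'
cat > look.py <<'E'
import sys
from meas import *
for n in("scene","top"):
    im,d=eyes.get_image(n); P=depthpts(n,d); X,Y,Z=P[...,0],P[...,1],P[...,2]
    for C,a,q,e in blobs(n,P,(Z>.160)&(Z<.2)&(X>.51)&(X<.73)&(Y>-.09)&(Y<.13),80): print(n,'on dryer',C.round(1),a,q.mean(0).round(4),np.round(e[0],4),round(e[1],4))
    fresh(n,im,d); crop(im,160 if n=="scene" else 180,100,420 if n=="scene" else 510,290,2.4,f"pics/{n}{sys.argv[1]}.png")
E
python3 g.py .431 -.389 .12 181; python3 look.py 12
```

```text
time: 32.6
ee_pos: [0.6819, -0.0326, 0.1648]
tcp_rot: [0.001, -0.005, 1.0, -0.0]
contact_force: [0.0, 0.3, -1.1]
opening: 0.852
time: 33.8
ee_pos: [0.5836, -0.2944, 0.2425]
tcp_rot: [0.003, -0.005, 1.0, -0.001]
contact_force: [-0.1, 0.5, -0.4]
opening: 0.849
t 33.8 pos [ 0.5836 -0.2944  0.2425] F [-0.1  0.5 -0.4] op 0.849 j6 [-0.47 -0.48]
shift now-axes cm [15.42 -9.27 12.19]  target-axes [15.42 -9.19 12.25] turn deg [-0.16  0.31 -0.43]
scene on dryer [265.6 224.3] 400 [ 0.6822 -0.0288  0.179 ] [ 0.6786 -0.0306] 0.0288
scene fresh [224.  139.3] 129 [ 0.4305 -0.3736  0.0478] [ 0.4281 -0.3831] 0.0304
scene fresh [199.5 161. ] 250 [ 0.5403 -0.3867  0.0483] [ 0.539  -0.3898] 0.0306
scene fresh [184.  191.2] 64 [ 0.6528 -0.3573  0.0463] [ 0.6582 -0.3592] 0.0263
scene crate [ 0.4792 -0.3379] [0.2509 0.2489] 1.63
top on dryer [342.3 141.5] 380 [ 0.6801 -0.0331  0.1782] [ 0.6803 -0.033 ] 0.028
top crate [ 0.4772 -0.248 ] [0.0641 0.2449] 89.75
```

View pics/scene12.png

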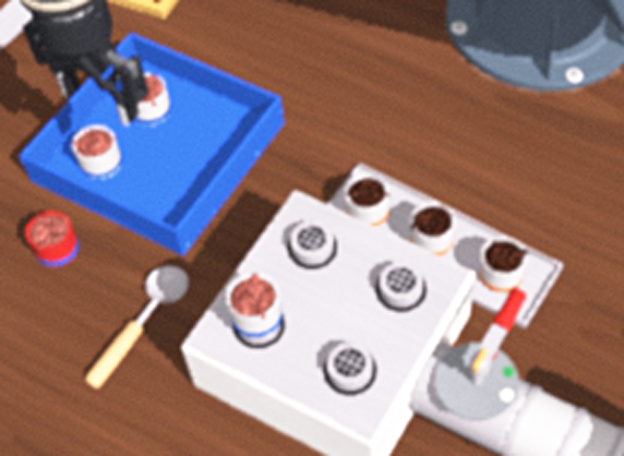

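The first fresh cup stands centred on its collar, blue band visible at (257,320); the crate is unmoved. Next is the cup at (97,148), world (0.538, -0.3915).

```bash
python3 -m pendant '[[1,-2,0,0,0.3,0],[1.5,-3,1,0,0,0],[1.3,-2.8,2,0,0,0],[0.5,-1,3,0,0,0],[0,-0.2,3,0,0,0],[0,0,1,0,0,0],[0,0,0,0,0,0],[0,0,0,0,0,0]]' 0.9;python3 g.py .538 -.3915 .034 181
```

```text
time: 34.7
ee_pos: [0.5488, -0.3841, 0.1483]
tcp_rot: [0.005, -0.011, 1.0, -0.004]
contact_force: [0.6, -0.1, 1.1]
opening: 0.906
t 34.7 pos [ 0.5488 -0.3841  0.1483] F [ 0.6 -0.1  1.1] op 0.906 j6 [-0.61 -0.63]
shift now-axes cm [ 1.2  -0.63 11.43]  target-axes [ 1.09 -0.72 11.43] turn deg [-0.45  0.54  0.21]
```

```bash
python3 -m pendant '[[1,-0.5,1,-0.4,0.5,0],[0.2,-0.1,2,0,0,0],[0,0,2,0,0,0],[0,0,1,0,0,0],[0,0,0,0,0,0],[0,0,0,0,0,0]]' 0.9;python3 g.py .538 -.3915 .034 181
```

```text
time: 35.3
ee_pos: [0.5384, -0.3923, 0.092]
tcp_rot: [0.003, -0.012, 1.0, -0.002]
contact_force: [0.1, -0.4, 0.2]
opening: 0.901
t 35.3 pos [ 0.5384 -0.3923  0.092 ] F [ 0.1 -0.4  0.2] op 0.901 j6 [-0.63 -0.65]
shift now-axes cm [0.07 0.11 5.8 ]  target-axes [0.04 0.08 5.8 ] turn deg [-0.28  0.32  0.36]
```

```bash
python3 -m pendant '[[0.1,0,1,-0.3,0.3,0.3],[0.1,0.1,1.5,0,0,0],[0,0,1.5,0,0,0],[0,0,1,0,0,0],[0,0,0,0,0,0],[0,0,0,0,0,0]]' 0.9;python3 g.py .538 -.3915 .035 181
```

```text
time: 35.9
ee_pos: [0.538, -0.3927, 0.0427]
tcp_rot: [0.002, -0.009, 1.0, -0.001]
contact_force: [-0.2, -0.3, 0.6]
opening: 0.904
t 35.9 pos [ 0.538  -0.3927  0.0427] F [-0.2 -0.3  0.6] op 0.904 j6 [-0.63 -0.65]
shift now-axes cm [0.   0.12 0.77]  target-axes [-0.    0.12  0.77] turn deg [-0.09  0.19  0.  ]
```

```bash
python3 -m pendant '[[0.0,0.1,0.4,0,0.2,0],[0,0,0.3,0,0,0],[0,0,0,0,0,0]]' 0.9; python3 -m pendant '[[0,0,0,0,0,0],[0,0,0,0,0,0],[0,0,0,0,0,0],[0,0,0,0,0,0],[0,0,0,0,0,0]]' 0.5;python3 g.py .6785 .082 .23 181
```

```text
time: 36.2
ee_pos: [0.5388, -0.3921, 0.0367]
tcp_rot: [0.001, -0.009, 1.0, -0.001]
contact_force: [-0.8, 0.7, -0.1]
opening: 0.898
time: 36.7
ee_pos: [0.5391, -0.3923, 0.0375]
tcp_rot: [0.001, -0.009, 1.0, -0.002]
contact_force: [0.7, 0.1, -0.9]
opening: 0.628
t 36.7 pos [ 0.5391 -0.3923  0.0375] F [ 0.7  0.1 -0.9] op 0.628 j6 [-0.63 -0.65]
shift now-axes cm [-14.81  47.12 -19.38]  target-axes [-14.77  47.18 -19.25] turn deg [-0.19  0.11  0.  ]
```

```bash
python3 -m pendant '[[0,0,-1,0,0,0],[0,0,-2.5,0,0,0],[0,0,-4,0,0,0],[0,0,-4.5,0,0,0],[0,0,-4.5,0,0,0],[0,1,-2.5,0,0,0],[-0.2,3,0,0,0,0],[-0.3,4.2,0,0,0,0],[-0.4,4.5,0,0,0,0],[-0.4,4.5,0,0,0,0],[-0.4,4.5,0,0,0,0],[-0.4,4.5,0,0,0,0]]' 0.5;python3 g.py .5668 -.035 .23 181
```

```text
time: 37.9
ee_pos: [0.5538, -0.1253, 0.2423]
tcp_rot: [0.004, -0.005, 1.0, -0.003]
contact_force: [1.8, 0.1, -0.9]
opening: 0.622
t 37.9 pos [ 0.5538 -0.1253  0.2423] F [ 1.8  0.1 -0.9] op 0.622 j6 [-0.22 -0.23]
shift now-axes cm [-1.37  9.02  1.19]  target-axes [-1.45  9.01  1.23] turn deg [-0.34  0.42 -0.48]
```

```bash
python3 -m pendant '[[-0.3,3,0,0,0.3,0],[-0.3,2.5,0,0,0,0],[-0.3,1.3,0,0,0,0],[-0.2,0.5,0.3,0,0,0],[0,0,0.5,0,0,0],[0,0,0,0,0,0],[0,0,0,0,0,0]]' 0.5;python3 g.py .5668 -.035 .168 181
```

```text
time: 38.6
ee_pos: [0.564, -0.0461, 0.2371]
tcp_rot: [0.003, -0.007, 1.0, -0.003]
contact_force: [0.8, -0.6, -0.2]
opening: 0.623
t 38.6 pos [ 0.564  -0.0461  0.2371] F [ 0.8 -0.6 -0.2] op 0.623 j6 [-0.08 -0.09]
shift now-axes cm [-0.26  1.15  6.9 ]  target-axes [-0.3   1.1   6.91] turn deg [-0.35  0.3  -0.23]
```

```bash
python3 -m pendant '[[-0.2,0.9,0.5,-0.3,0.3,0],[0,0.1,2,0,0,0],[0,0,2,0,0,0],[0,0,0.3,0,0,0],[0,0,0,0,0,0],[0,0,0,0,0,0]]' 0.5;python3 g.py .5668 -.035 .168 181
```

```text
time: 39.2
ee_pos: [0.5664, -0.0371, 0.1876]
tcp_rot: [-0.0, -0.004, 1.0, 0.0]
contact_force: [0.3, -0.6, -0.9]
opening: 0.623
t 39.2 pos [ 0.5664 -0.0371  0.1876] F [ 0.3 -0.6 -0.9] op 0.623 j6 [-0.07 -0.07]
shift now-axes cm [-0.04  0.21  1.96]  target-axes [-0.04  0.21  1.96] turn deg [ 0.02 -0.04 -0.49]
```

```bash
python3 -m pendant '[[0,0.2,0.6,0,0,0],[0,0,0.5,0,0,0],[0,0,0.2,0,0,0],[0,0,0,0,0,0]]' 0.5;python3 g.py .5668 -.035 .1675 181
```

```text
time: 39.6
ee_pos: [0.5673, -0.0349, 0.1753]
tcp_rot: [0.001, -0.004, 1.0, 0.0]
contact_force: [-0.4, -0.1, -1.3]
opening: 0.62
t 39.6 pos [ 0.5673 -0.0349  0.1753] F [-0.4 -0.1 -1.3] op 0.62 j6 [-0.06 -0.07]
shift now-axes cm [ 0.06 -0.01  0.78]  target-axes [ 0.05 -0.    0.78] turn deg [ 0.02  0.11 -0.5 ]
```

```bash
python3 -m pendant '[[0,0,0.4,0,0.1,0],[0,0,0.3,0,0,0],[0,0,0.15,0,0,0],[0,0,0,0,0,0]]' 0.5;python3 g.py .5668 -.035 .1665 181
```

```text
time: 40.0
ee_pos: [0.5675, -0.035, 0.1663]
tcp_rot: [0.0, -0.004, 1.0, 0.0]
contact_force: [-0.3, 0.0, -0.8]
opening: 0.62
t 40.0 pos [ 0.5675 -0.035   0.1663] F [-0.3  0.  -0.8] op 0.62 j6 [-0.06 -0.07]
shift now-axes cm [ 0.07 -0.   -0.02]  target-axes [ 0.07 -0.   -0.02] turn deg [ 0.02  0.02 -0.51]
```

```bash
python3 -m pendant '[[0,0,0.1,0,0,0],[0,0,0.05,0,0,0],[0,0,0,0,0,0]]'; python3 -m pendant '[[0,0,0,0,0,0],[0,0,0,0,0,0],[0,0,0,0,0,0],[0,0,0,0,0,0]]' 0.85; python3 -m pendant '[[0,0,-1,0,0,0],[0,0,-3,0,0,0],[0,0,-4,0,0,0],[0.5,-2,-1,0,0,0],[1,-4,0,0,0,0],[1,-4.2,0,0,0,0],[1,-4.2,0,0,0,0],[1,-4.2,0,0,0,0],[1,-4.2,0,0,0,0],[1,-3,1,0,0,0],[0.5,0,1,0,0,0],[0,0,0,0,0,0]]';python3 g.py .431 -.389 .12 181; python3 look.py 13
```

```text
time: 40.3
ee_pos: [0.5676, -0.035, 0.1665]
tcp_rot: [0.001, -0.004, 1.0, 0.0]
contact_force: [0.5, -0.4, -1.6]
opening: 0.62
time: 40.7
ee_pos: [0.5678, -0.035, 0.1666]
tcp_rot: [0.001, -0.004, 1.0, 0.0]
contact_force: [-1.0, 0.3, 0.7]
opening: 0.848
time: 41.9
ee_pos: [0.4978, -0.3038, 0.2484]
tcp_rot: [0.004, -0.006, 1.0, -0.002]
contact_force: [0.2, -0.3, 0.5]
opening: 0.847
t 41.9 pos [ 0.4978 -0.3038  0.2484] F [ 0.2 -0.3  0.5] op 0.847 j6 [-0.55 -0.56]
shift now-axes cm [ 6.88 -8.4  12.8 ]  target-axes [ 6.83 -8.4  12.84] turn deg [-0.18  0.49 -0.37]
scene on dryer [288.8 191.2] 364 [ 0.5677 -0.0318  0.1785] [ 0.5644 -0.0344] 0.0296
scene on dryer [265.6 224.2] 396 [ 0.682  -0.0287  0.1792] [ 0.6788 -0.0314] 0.0287
scene fresh [220.7 138.7] 229 [ 0.4341 -0.3839  0.0483] [ 0.4321 -0.3866] 0.0299
scene fresh [184.2 191.2] 64 [ 0.6527 -0.357   0.0461] [ 0.6554 -0.3578] 0.0245
scene crate [ 0.48   -0.3387] [0.2477 0.2494] 2.02
top on dryer [342.3 141.6] 380 [ 0.6799 -0.0333  0.1781] [ 0.6804 -0.0327] 0.0281
top on dryer [343.7 187.1] 394 [ 0.5666 -0.0353  0.178 ] [ 0.5663 -0.0362] 0.0282
top fresh [457.  160.1] 87 [ 0.6525 -0.3585  0.0443] [ 0.6582 -0.3584] 0.0246
top fresh [467.9 239.8] 223 [ 0.4319 -0.3811  0.049 ] [ 0.4305 -0.3886] 0.027
top crate [ 0.4794 -0.3389] [0.245  0.2415] 1.18
```

View pics/scene13.png

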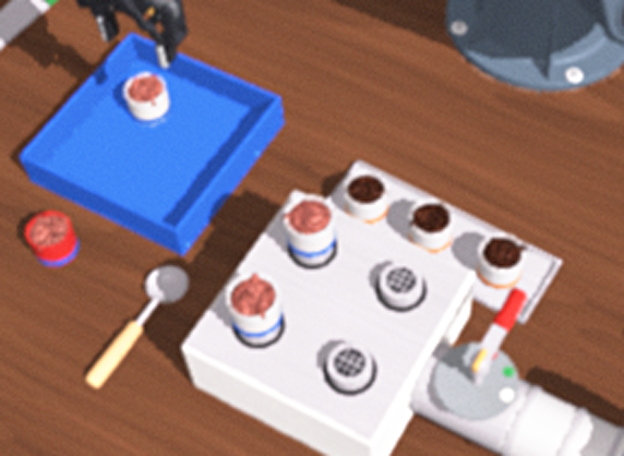

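Two fresh cups are seated within about 1 mm of their collars. The tray has shifted slightly, with its cups (crop (501,253), before (503,258)): the announced knock, and the cups still stand in it. Last fresh cup: crop (148,97), world (0.431, -0.389).

```bash
python3 -m pendant '[[1.5,-2,0,0,0.3,0],[2,-2.5,1,0,0,0],[2,-2.3,2,0,0,0],[1,-1.2,3,0,0,0],[0.2,-0.2,3,0,0,0],[0,0,1,0,0,0],[0,0,0,0,0,0],[0,0,0,0,0,0]]' 0.9;python3 g.py .431 -.389 .035 181
```

```text
time: 42.8
ee_pos: [0.4393, -0.3856, 0.155]
tcp_rot: [0.007, -0.012, 1.0, -0.005]
contact_force: [-0.2, 0.7, 0.0]
opening: 0.9
t 42.8 pos [ 0.4393 -0.3856  0.155 ] F [-0.2  0.7  0. ] op 0.9 j6 [-0.72 -0.74]
shift now-axes cm [ 0.99 -0.2  11.99]  target-axes [ 0.83 -0.33 12.  ] turn deg [-0.56  0.75  0.35]
```

```bash
python3 -m pendant '[[0.8,-0.3,1,-0.5,0.7,0.3],[0.1,0,2,0,0,0],[0,0,2,0,0,0],[0,0,1.5,0,0,0],[0,0,0,0,0,0],[0,0,0,0,0,0]]' 0.9;python3 g.py .431 -.389 .035 181
```

```text
time: 43.4
ee_pos: [0.4329, -0.3907, 0.0929]
tcp_rot: [0.002, -0.01, 1.0, -0.003]
contact_force: [0.2, -0.0, 0.8]
opening: 0.899
t 43.4 pos [ 0.4329 -0.3907  0.0929] F [ 0.2 -0.   0.8] op 0.899 j6 [-0.73 -0.75]
shift now-axes cm [0.21 0.21 5.79]  target-axes [0.19 0.18 5.79] turn deg [-0.3   0.23  0.17]
```

```bash
python3 -m pendant '[[0.2,0.1,1,-0.3,0.2,0],[0.1,0.1,1.5,0,0,0],[0,0,1.5,0,0,0],[0,0,1.1,0,0,0],[0,0,0,0,0,0],[0,0,0,0,0,0]]' 0.9;python3 g.py .431 -.389 .035 181
```

```text
time: 44.0
ee_pos: [0.4313, -0.3904, 0.0428]
tcp_rot: [0.002, -0.01, 1.0, -0.001]
contact_force: [0.2, 0.1, -0.4]
opening: 0.899
t 44.0 pos [ 0.4313 -0.3904  0.0428] F [ 0.2  0.1 -0.4] op 0.899 j6 [-0.74 -0.76]
shift now-axes cm [0.03 0.14 0.78]  target-axes [0.03 0.14 0.78] turn deg [-0.14  0.2   0.18]
```

```bash
python3 -m pendant '[[0.1,0.1,0.4,0,0.2,0],[0,0,0.3,0,0,0],[0,0,0,0,0,0]]' 0.9; python3 -m pendant '[[0,0,0,0,0,0],[0,0,0,0,0,0],[0,0,0,0,0,0],[0,0,0,0,0,0],[0,0,0,0,0,0]]' 0.5;python3 g.py .564 .0795 .23 181
```

```text
time: 44.3
ee_pos: [0.4309, -0.3899, 0.0367]
tcp_rot: [0.001, -0.01, 1.0, -0.002]
contact_force: [-0.1, 0.1, 0.1]
opening: 0.899
time: 44.8
ee_pos: [0.4311, -0.39, 0.0374]
tcp_rot: [0.001, -0.01, 1.0, -0.002]
contact_force: [1.4, -0.1, -2.5]
opening: 0.622
t 44.8 pos [ 0.4311 -0.39    0.0374] F [ 1.4 -0.1 -2.5] op 0.622 j6 [-0.73 -0.76]
shift now-axes cm [-14.29  46.59 -19.43]  target-axes [-14.11  46.71 -19.26] turn deg [-0.24  0.1   0.18]
```

```bash
python3 -m pendant '[[0,0,-1,0,0,0],[0,0,-2.5,0,0,0],[0,0,-4,0,0,0],[0,0,-4.5,0,0,0],[0,0,-4.5,0,0,0],[-0.3,1,-2.8,0,0,0],[-1,3,-0.3,0,0,0],[-1.2,4.2,0,0,0,0],[-1.3,4.4,0,0,0,0],[-1.3,4.4,0,0,0,0],[-1.3,4.4,0,0,0,0],[-1.3,4.4,0,0,0,0]]' 0.5;python3 g.py .564 .0795 .23 181
```

```text
time: 46.0
ee_pos: [0.5024, -0.125, 0.2489]
tcp_rot: [0.003, -0.006, 1.0, -0.003]
contact_force: [1.3, -0.5, -1.4]
opening: 0.621
t 46.0 pos [ 0.5024 -0.125   0.2489] F [ 1.3 -0.5 -1.4] op 0.621 j6 [-0.24 -0.25]
shift now-axes cm [-6.39 20.39  1.79]  target-axes [-6.52 20.34  1.89] turn deg [-0.4   0.4  -0.34]
```

```bash
python3 -m pendant '[[-1.3,4.2,0,0,0.3,0],[-1.3,4.2,0,0,0,0],[-1.3,4.2,0,0,0,0],[-1.1,3.5,0,0,0,0],[-0.6,2,0,0,0,0],[-0.2,0.7,0.2,0,0,0],[0,0,0.5,0,0,0],[0,0,0,0,0,0],[0,0,0,0,0,0]]' 0.5;python3 g.py .564 .0795 .168 181
```

```text
time: 46.9
ee_pos: [0.5584, 0.0758, 0.246]
tcp_rot: [0.003, -0.008, 1.0, -0.003]
contact_force: [0.6, 0.7, -1.4]
opening: 0.62
t 46.9 pos [0.5584 0.0758 0.246 ] F [ 0.6  0.7 -1.4] op 0.62 j6 [0.14 0.12]
shift now-axes cm [-0.52  0.42  7.8 ]  target-axes [-0.56  0.36  7.8 ] turn deg [-0.4   0.35 -0.03]
```

```bash
python3 -m pendant '[[-0.4,0.3,1,-0.3,0.3,0],[0,0,2,0,0,0],[0,0,2,0,0,0],[0,0,0.6,0,0,0],[0,0,0,0,0,0],[0,0,0,0,0,0]]' 0.5;python3 g.py .564 .0795 .168 181
```

```text
time: 47.5
ee_pos: [0.5631, 0.075, 0.1874]
tcp_rot: [0.0, -0.006, 1.0, -0.0]
contact_force: [-0.1, -0.5, -1.7]
opening: 0.62
t 47.5 pos [0.5631 0.075  0.1874] F [-0.1 -0.5 -1.7] op 0.62 j6 [0.13 0.12]
shift now-axes cm [-0.09  0.45  1.94]  target-axes [-0.09  0.45  1.94] turn deg [-0.04  0.03 -0.37]
```

```bash
python3 -m pendant '[[0,0.4,0.6,0,0,0],[0,0,0.5,0,0,0],[0,0,0.2,0,0,0],[0,0,0,0,0,0]]' 0.5;python3 g.py .564 .0795 .1675 181
```

```text
time: 47.9
ee_pos: [0.5641, 0.0795, 0.1752]
tcp_rot: [0.002, -0.005, 1.0, -0.0]
contact_force: [-0.3, -0.3, -1.6]
opening: 0.621
t 47.9 pos [0.5641 0.0795 0.1752] F [-0.3 -0.3 -1.6] op 0.621 j6 [0.14 0.13]
shift now-axes cm [0.01 0.   0.77]  target-axes [0.01 0.   0.77] turn deg [-0.01  0.17 -0.37]
```

```bash
python3 -m pendant '[[0,0,0.4,0,0.1,0],[0,0,0.3,0,0,0],[0,0,0.15,0,0,0],[0,0,0,0,0,0]]' 0.5;python3 -m pendant '[[0,0,0.1,0,0,0],[0,0,0.05,0,0,0],[0,0,0,0,0,0]]';python3 g.py .564 .0795 .1665 181
```

```text
time: 48.3
ee_pos: [0.5643, 0.0796, 0.1663]
tcp_rot: [0.001, -0.006, 1.0, -0.0]
contact_force: [0.7, 0.1, -0.9]
opening: 0.624
time: 48.6
ee_pos: [0.5644, 0.0796, 0.1665]
tcp_rot: [0.002, -0.006, 1.0, 0.0]
contact_force: [-0.4, 0.6, -2.1]
opening: 0.621
t 48.6 pos [0.5644 0.0796 0.1665] F [-0.4  0.6 -2.1] op 0.621 j6 [0.14 0.13]
shift now-axes cm [ 0.04 -0.   -0.  ]  target-axes [ 0.04 -0.   -0.  ] turn deg [ 0.    0.2  -0.37]
```

Seated. Release, lift and back off toward -x, then look in both views.

```bash
python3 -m pendant '[[0,0,0,0,0,0],[0,0,0,0,0,0],[0,0,0,0,0,0],[0,0,0,0,0,0]]' 0.85; python3 -m pendant '[[0,0,-1,0,0,0],[0,0,-3,0,0,0],[0,0,-4,0,0,0],[0,2,-1.5,0,0,0],[0.8,4,0,0,0,0],[1,4,0,0,0,0],[1,4,0,0,0,0],[1,4,0,0,0,0],[0,0,0,0,0,0],[0,0,0,0,0,0]]';python3 g.py .543 .201 .24 181; python3 look.py 14
```

```text
time: 49.0
ee_pos: [0.5648, 0.0796, 0.1667]
tcp_rot: [0.002, -0.005, 1.0, 0.0]
contact_force: [0.0, 0.6, -0.4]
opening: 0.852
time: 50.0
ee_pos: [0.523, 0.2654, 0.2724]
tcp_rot: [0.004, -0.004, 1.0, 0.001]
contact_force: [0.6, -0.8, -0.0]
opening: 0.853
t 50.0 pos [0.523  0.2654 0.2724] F [ 0.6 -0.8 -0. ] op 0.853 j6 [0.47 0.46]
shift now-axes cm [-1.92 -6.46  3.24]  target-axes [-1.89 -6.47  3.24] turn deg [ 0.14  0.49 -0.52]
scene on dryer [288.9 191.4] 372 [ 0.5678 -0.0315  0.1778] [ 0.5642 -0.0336] 0.0293
scene on dryer [327.  209.3] 382 [0.5661 0.0826 0.1786] [0.5627 0.0815] 0.0286
scene on dryer [265.6 224.3] 397 [ 0.682  -0.0288  0.179 ] [ 0.6783 -0.0313] 0.0289
scene fresh [183.9 191.1] 64 [ 0.6527 -0.3578  0.0461] [ 0.6591 -0.3581] 0.0256
scene crate [ 0.481  -0.3385] [0.2495 0.2485] 1.6
top on dryer [342.3 141.5] 378 [ 0.6802 -0.0332  0.1784] [ 0.68   -0.0329] 0.0279
top on dryer [297.3 188.1] 391 [0.5648 0.0788 0.1781] [0.5653 0.0798] 0.028
top on dryer [343.7 187. ] 392 [ 0.5666 -0.0352  0.1782] [ 0.5666 -0.0357] 0.028
top fresh [457.1 160. ] 84 [ 0.6526 -0.3588  0.0443] [ 0.6586 -0.3592] 0.0246
top crate [ 0.4799 -0.3423] [0.2449 0.2476] 1.13
```

View pics/scene14.png

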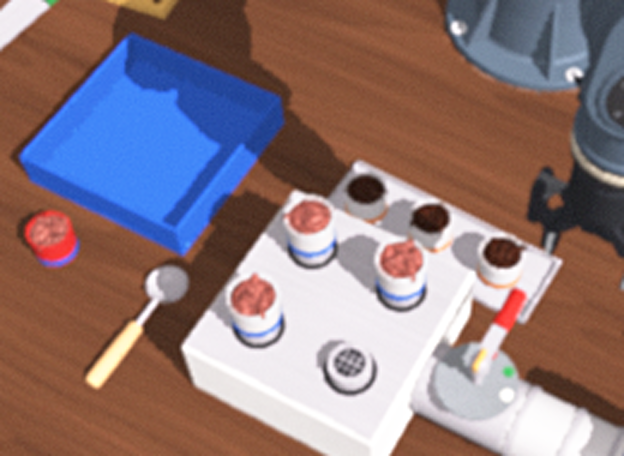

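View pics/top14.png

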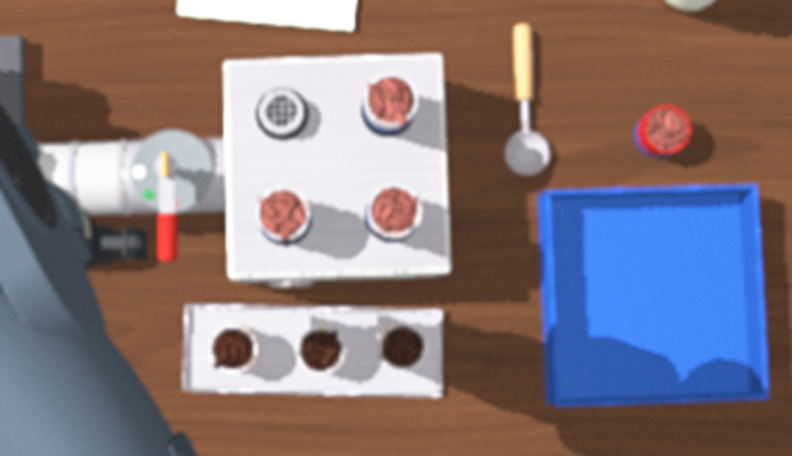

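Every fresh cup sits on its collar within about 1.5 mm, the tray (shifted about 1 cm) still holds three dried cups, and the crate is empty. Only the damper remains.

```bash
python3 -m pendant '[[-1,-3,1,0,0.5,0],[-0.7,-2.7,1,0,0,0],[-0.2,-0.6,1,0,0,0],[0,0,0.5,0,0,0],[0,0,0,0,0,0],[0,0,0,0,0,0]]' 0.55 20;python3 g.py .543 .201 .146 181.3
```

```text
time: 50.7
ee_pos: [0.5444, 0.1965, 0.2373]
tcp_rot: [0.0, -0.001, 1.0, 0.002]
contact_force: [0.2, 0.7, 0.4]
opening: 0.552
t 50.7 pos [0.5444 0.1965 0.2373] F [0.2 0.7 0.4] op 0.552 j6 [0.34 0.34]
shift now-axes cm [0.15 0.42 9.13]  target-axes [0.13 0.46 9.13] turn deg [ 0.18  0.04 -1.19]
```

```bash
python3 -m pendant '[[0.1,0.3,1,0,0,-1.1],[0,0,2,0,0,0],[0,0,2,0,0,0],[0,0,1,0,0,0],[0,0,0,0,0,0]]';python3 g.py .543 .201 .146 181.3
```

```text
time: 51.2
ee_pos: [0.543, 0.2036, 0.1751]
tcp_rot: [0.001, -0.015, 1.0, 0.002]
contact_force: [0.2, 0.1, 0.4]
opening: 0.55
t 51.2 pos [0.543  0.2036 0.1751] F [0.2 0.1 0.4] op 0.55 j6 [0.36 0.33]
shift now-axes cm [ 0.02 -0.27  2.91]  target-axes [ 0.01 -0.26  2.91] turn deg [0.26 0.17 0.38]
```

```bash
python3 -m pendant '[[0,-0.15,1,0.2,0.1,0.3],[0,0,1,0,0,0],[0,0,0.7,0,0,0],[0,0,0,0,0,0],[0,0,0,0,0,0]]';python3 g.py .543 .201 .146 181.3
```

```text
time: 51.7
ee_pos: [0.5437, 0.2029, 0.1473]
tcp_rot: [0.001, -0.012, 1.0, 0.001]
contact_force: [-0.9, -0.7, -0.3]
opening: 0.551
t 51.7 pos [0.5437 0.2029 0.1473] F [-0.9 -0.7 -0.3] op 0.551 j6 [0.36 0.33]
shift now-axes cm [ 0.08 -0.19  0.13]  target-axes [ 0.08 -0.19  0.13] turn deg [0.09 0.17 0.13]
```

```bash
python3 -m pendant '[[0,0,0,0,0,0],[0,0,0,0,0,0],[0,0,0,0,0,0],[0,0,0,0,0,0],[0,0,0,0,0,0],[0,0,0,0,0,0]]' 0.1 20;python3 g.py .543 .201 .146 181.3
```

```text
time: 52.3
ee_pos: [0.544, 0.2028, 0.148]
tcp_rot: [0.002, -0.012, 1.0, 0.001]
contact_force: [-0.6, -0.5, -1.6]
opening: 0.228
t 52.3 pos [0.544  0.2028 0.148 ] F [-0.6 -0.5 -1.6] op 0.228 j6 [0.36 0.33]
shift now-axes cm [ 0.1  -0.18  0.2 ]  target-axes [ 0.1  -0.18  0.2 ] turn deg [0.1 0.2 0.1]
```

```bash
python3 -m pendant '[[0,0.5,0,0,0,4],[-0.05,0.95,0,0,0,7.5],[-0.05,0.95,0,0,0,7.5],[-0.05,0.95,0,0,0,7.5],[-0.05,0.6,0,0,0,5],[0,0,0,0,0,0]]';python3 g.py .5644 .2556 .147 136.4
```

```text
time: 52.9
ee_pos: [0.5547, 0.2423, 0.148]
tcp_rot: [0.002, 0.269, 0.963, 0.002]
contact_force: [2.1, 2.8, -1.9]
opening: 0.229
t 52.9 pos [0.5547 0.2423 0.148 ] F [ 2.1  2.8 -1.9] op 0.229 j6 [0.41 0.96]
shift now-axes cm [-0.14  1.64  0.11]  target-axes [0.22 1.63 0.1 ] turn deg [ 0.3   0.15 12.37]
```

```bash
python3 -m pendant '[[-0.05,0.8,0.05,0.3,0.1,6],[0,0.5,0,0,0,4],[0,0.1,0,0,0,1],[0,0,0,0,0,0],[0,0,0,0,0,0]]';python3 g.py .5644 .2556 .147 136.4;  python3 - <<'E'
from h import *
crop(eyes.get_image("scene")[0],300,180,500,310,4,"pics/s15.png")
E
```

```text
time: 53.4
ee_pos: [0.5629, 0.2533, 0.1481]
tcp_rot: [0.001, 0.356, 0.934, 0.0]
contact_force: [1.9, 3.4, -3.9]
opening: 0.225
t 53.4 pos [0.5629 0.2533 0.1481] F [ 1.9  3.4 -3.9] op 0.225 j6 [0.42 1.15]
shift now-axes cm [0.04 0.27 0.11]  target-axes [0.05 0.27 0.11] turn deg [0.03 0.07 1.84]
```

View pics/s15.png

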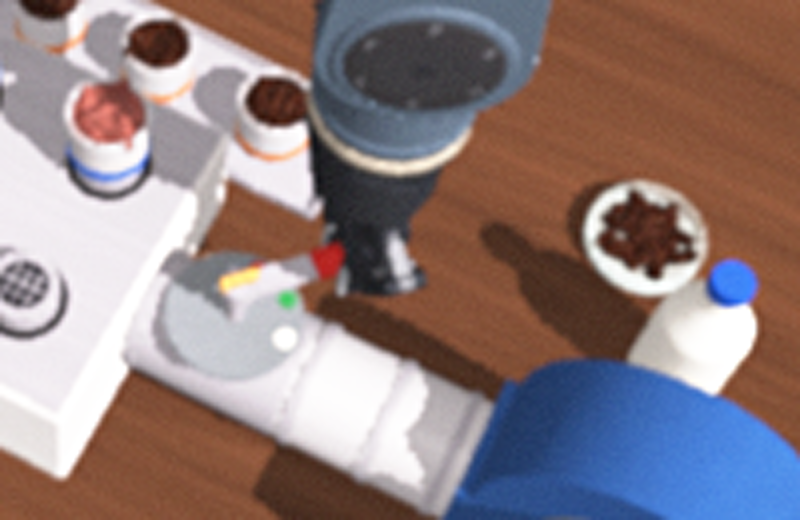

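```bash
python3 -m pendant '[[0,0.2,0,0,0,1.4],[0,0,0,0,0,0],[0,0,0,0,0,0]]';python3 g.py .5644 .2556 .147 136.4
```

```text
time: 53.75
ee_pos: [0.564, 0.2545, 0.1481]
tcp_rot: [0.0, 0.368, 0.93, -0.0]
contact_force: [0.3, 2.1, -3.7]
opening: 0.222
t 53.75 pos [0.564  0.2545 0.1481] F [ 0.3  2.1 -3.7] op 0.222 j6 [0.42 1.18]
shift now-axes cm [0.05 0.1  0.11]  target-axes [0.05 0.1  0.11] turn deg [0.02 0.05 0.43]
```

```bash
python3 -m pendant '[[0,0.1,0,0,0,0.4],[0,0,0,0,0,0],[0,0,0,0,0,0]]';python3 g.py .5644 .2556 .147 136.4; python3 -m pendant '[[0,0,0,0,0,0],[0,0,0,0,0,0],[0,0,0,0,0,0],[0,0,-1,0,0,0],[0,0,-3,0,0,0],[0,0,-4,0,0,0],[3,-1,-3,0,0,0],[4,-1,0,0,0,0],[4,-1,0,0,0,0],[3,0,0,0,0,0],[0,0,0,0,0,0]]' 0.5
cat > lev.py <<'E'
from h import *
for n in("scene","top"):
    im,d=eyes.get_image(n); P=depthpts(n,d); X,Y,Z=P[...,0],P[...,1],P[...,2]; hsv=cv2.cvtColor(im,cv2.COLOR_BGR2HSV)
    red=((hsv[...,0]<6)|(hsv[...,0]>174))&(hsv[...,1]>170)&(hsv[...,2]>90)
    m=(red&(Z>.13)&(Z<.17)&(X>.48)&(X<.72)&(Y>.15)&(Y<.35)).astype(np.uint8)
    k,L,S,C=cv2.connectedComponentsWithStats(m); i=1+S[1:,4].argmax(); v,u=np.where(L==i)
    w=plane(n,np.c_[u,v],.150)[:,:2]; f=cv2.fitLine(w.astype(np.float32),cv2.DIST_L2,0,.01,.01).ravel()
    print(n,'grip',len(u),C[i].round(1),plane(n,[C[i]],.150).round(4),'line',np.degrees(np.arctan2(f[1],f[0])).round(2))
    cx,cy=C[i].astype(int); crop(im,max(cx-80,0),max(cy-60,0),cx+80,cy+60,5,f"pics/lev_{n}.png")
E
python3 lev.py; python3 g.py .5 .2 .2 136
```

```text
time: 54.05
ee_pos: [0.5646, 0.2551, 0.148]
tcp_rot: [0.0, 0.371, 0.929, -0.0]
contact_force: [0.7, 1.1, -2.8]
opening: 0.222
t 54.05 pos [0.5646 0.2551 0.148 ] F [ 0.7  1.1 -2.8] op 0.222 j6 [0.42 1.19]
shift now-axes cm [0.05 0.03 0.1 ]  target-axes [0.05 0.03 0.1 ] turn deg [-0.01  0.05  0.02]
time: 55.15
ee_pos: [0.439, 0.3311, 0.2685]
tcp_rot: [0.002, 0.373, 0.928, 0.002]
contact_force: [0.5, -0.5, -0.2]
opening: 0.501
scene grip 131 [388.2 243.4] [[0.5614 0.2574 0.15  ]] line -43.85
top grip 122 [227.7 191. ] [[0.5617 0.2561 0.15  ]] line -48.4
t 55.25 pos [0.4409 0.3296 0.2683] F [ 0.8  0.1 -0.3] op 0.502 j6 [0.64 1.41]
shift now-axes cm [-13.22  -5.28   6.84]  target-axes [-13.25  -5.22   6.83] turn deg [0.24 0.15 0.13]
```

View pics/lev_scene.png

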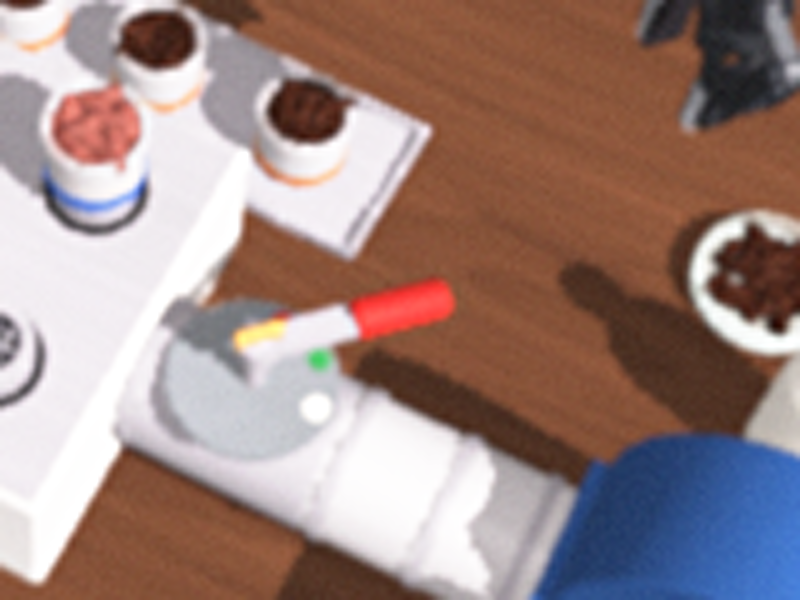

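View pics/lev_top.png

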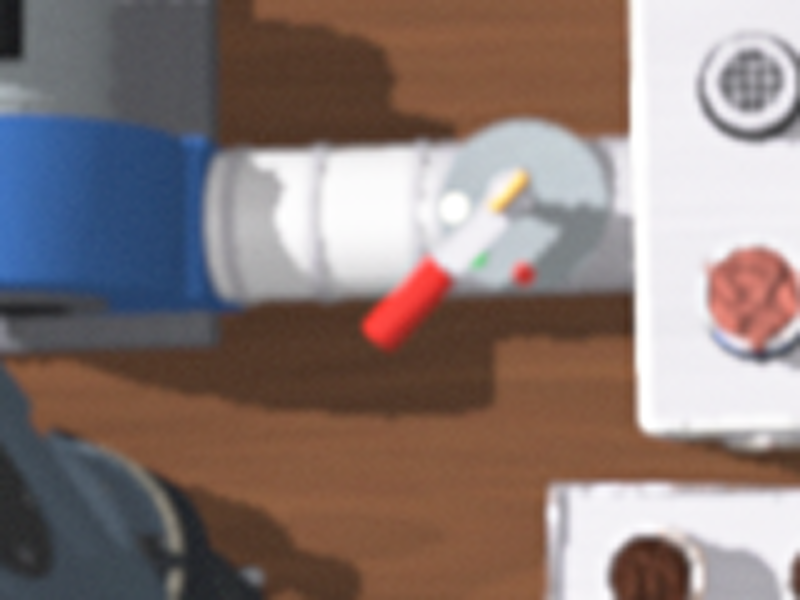

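Both views show the grip pointing out past the green dot (top crop: grip (408,303), green dot (480,260)). I compare the grip centroid with the earlier shut and initial pictures, using the same method for each.

Run:
```python
from h import *
for n in("scene","top"):
    pts=[]
    for src in("0","1","now"):
        if src=="now": im,d=eyes.get_image(n)
        else: f=np.load(n+src+".npz"); im,d=f['im'],f['d']
        P=depthpts(n,d); X,Y,Z=P[...,0],P[...,1],P[...,2]; hsv=cv2.cvtColor(im,cv2.COLOR_BGR2HSV)
        red=((hsv[...,0]<6)|(hsv[...,0]>174))&(hsv[...,1]>150)&(hsv[...,2]>70)
        m=(red&(Z>.125)&(Z<.17)&(X>.48)&(X<.72)&(Y>.15)&(Y<.35)).astype(np.uint8)
        k,L,S,C=cv2.connectedComponentsWithStats(m); i=1+S[1:,4].argmax()
        c=cv2.minAreaRect(np.argwhere(L==i)[:,::-1].astype(np.float32))[0]
        pts.append(plane(n,[np.array(C[i])],.150)[0][:2])
    from scipy.optimize import least_squares
    p=np.array(pts); h=least_squares(lambda h:np.r_[np.linalg.norm(p-h,axis=1)-.075],[.618,.203]).x
    r=p-h; a=np.degrees(np.arctan2(r[:,1],r[:,0]))%360
    ch=np.linalg.norm(p[2]-p[1]); print(n,p.round(4).tolist(),'hinge',h.round(4),'r',np.linalg.norm(r,axis=1).round(4),'ang',a.round(2),'open from shut',(a[1]-a[2]).round(2),'chord',np.degrees(2*np.arcsin(ch/.15)).round(2))
```

```text
scene [[0.5915, 0.2758], [0.5426, 0.203], [0.5623, 0.2571]] hinge [0.6173 0.2056] r [0.0747 0.0748 0.0753] ang [110.24 182.04 136.95] open from shut 45.09 chord 45.15
top [[0.5922, 0.2727], [0.5422, 0.2007], [0.562, 0.2561]] hinge [0.6166 0.2028] r [0.074  0.0744 0.0763] ang [109.28 181.69 135.73] open from shut 45.96 chord 46.2
```

The lever is at 45.1° (scene) and 46.0° (top), and 45.0° by the arm's own turn, so it is half open. The arm is clear of everything, so I hand in.

```bash
python3 -m pendant '[[0,0,0,0,0,0],[0,0,0,0,0,0],[0,0,0,0,0,0]]'; python3 -c "
from cell import robot,eyes
import cv2
cv2.imwrite('pics/final.png',eyes.get_image('scene')[0])"
```

```text
time: 55.65
ee_pos: [0.4435, 0.3272, 0.2671]
tcp_rot: [0.002, 0.376, 0.927, 0.001]
contact_force: [-0.4, 0.3, 0.4]
opening: 0.496
```

View pics/final.png

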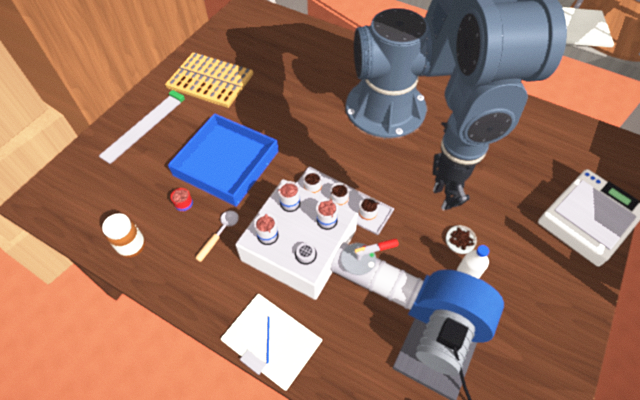

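Everything is in place: the crate at (222,157) is empty, the fresh cups stand at (289,196), (327,213) and (265,229), the dried cups stand on the tray, and the lever grip is at (388,244).

```bash
python3 -c "
from cell import robot
print(robot.sign_off())"
```

```text
the job is handed in; nothing more can be done
None
```

The changeover is done and handed in at 55.7 s, in the order asked, with the arm touching nothing. No verdict was reported.

- **Damper:** I first shut it against its stop, where the force rose to about 19 N. After all the cups were placed I opened it to half. The last pictures gave 45.1° (scene view) and 46.0° (top view), against 45.0° from the arm's own turn. The short line fit along the grip disagreed more, at about 45° and 50°. I judged it too coarse and relied on the grip position instead.
- **Dried cups:** all three stand upright on the tray. The tray shifted about 1 cm with its cups while I was working elsewhere, which I took for the announced knock. The cups stayed on it.
- **Fresh cups:** all three stand upright, each on a collar of its own, within about 1.5–2.5 mm of centre in both views. The fourth collar is empty.
- **Other things:** the red look-alike cup, dish, bottle, scoop and crate were not touched, and the last picture shows them where they were.

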